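# Stow the glaze jars in the covered slide-in tray

## Task

Put the glaze jars on the bench away: first fold the stiff green cover up until it stands upright, draw the empty tray out along its rails to the outer stops, and stand every jar in a compartment of its own. Then slide the loaded tray fully home, keeping to its centre line or it will jam, and fold the cover right down. Leave the roll of tape and the white kiln stilt where they lie.

Things in the scene. Friction and masses are not known exactly. Their poses are not given: they have to be found in the camera images.
- station_base (a point): Fixed station: plywood base 246 x 290 mm, 8 mm thick, with two aluminium channel rails along y (218 mm apart inside, tops 37 mm over the bench) and at its +y end a green three-walled bay 96 mm high. Point on the bench, on the rails' centre line: x across, y along the rails to the bay, z up. Base from y = -95 to +195 mm, bay side walls from y = +75. A tray pushed well off-centre skews and jams in the rails.
- cover_hinge (a point): Middle of the hinge axis of the bay's green cover: 184 mm along +y from station_base, 100 mm above the bench; fixed; the axis runs along the station's x.
- cover_handle (a point): Middle of the cover's round steel bar handle, 12 mm thick, 100 mm long, parallel to the hinge and 166 mm from its axis (level with it when the cover is down: 100 mm above the bench, on the -y side). The bar stands 34 mm clear of the cover's front edge on two arms at its ends; air above and below it.
- cover (a joint): Angle of the cover, rad: 0 = folded down flat over the bay (at its stop), 1.57 = upright, free edge up; limit 1.95. The hinge is stiff (0.6 N m, some 4 to 7 N at the handle): the cover stays where it is left. A skirt 44 mm deep hangs from its front edge.
- tray_center (a point): Wooden tray 214 (x) x 90 (y) mm, sliding on the base between the rails, 2 mm play each side, held down by the rails' lips. Point: centre of its underside, 8 mm above the bench; axes as the station's but for slight skew. Floor 6 mm, rim and dividers 18 mm over the underside; three compartments side by side in x. Along the station's y it goes from -31 mm (outer stops) to +133 mm (end wall).
- tray_handle (a point): Grip point of the tray's dark wooden pull plate, on a tongue on the tray's centre line: 100 mm to -y of tray_center, 42 mm above the tray's underside (50 mm above the bench). The plate is 12 mm thick in y, 36 mm wide in x, its top 17 mm above this point. The tray slides easily on the base (under 3 N loaded).
- pocket0 (a point): Centre of the floor of the tray's -x compartment, 14 mm above the bench (64 mm in x by 70 mm in y, rim 12 mm above the floor).
- pocket1 (a point): Centre of the floor of the tray's middle compartment, 14 mm above the bench (64 mm in x by 70 mm in y, rim 12 mm above the floor).
- pocket2 (a point): Centre of the floor of the tray's +x compartment, 14 mm above the bench (64 mm in x by 70 mm in y, rim 12 mm above the floor).
- jar_blue_mid (a point): blue screw-lid jar, black lid, 52 mm in diameter, 66 mm high, about 0.14 kg; this point is on its axis half-way up, z along the axis. May be absent.
- jar_red_mid (a point): red-brown screw-lid jar, pale lid, 58 mm in diameter, 74 mm high, about 0.14 kg; this point is on its axis half-way up, z along the axis. May be absent.
- jar_white_mid (a point): whitish screw-lid jar, black lid, 56 mm in diameter, 58 mm high, about 0.14 kg; this point is on its axis half-way up, z along the axis. May be absent.
- jar_blue2_mid (a point): second blue screw-lid jar, black lid, 52 mm in diameter, 66 mm high, about 0.14 kg; this point is on its axis half-way up, z along the axis. May be absent.
- tape_mid (a point): Roll of paper tape, 64 mm across, 19 mm high; a bystander lying on the bench. The point is its centre.
- stilt_mid (a point): White three-armed kiln stilt, 53 mm across, 18 mm high; a bystander lying on the bench. The point is its centre.
Things that resemble listed ones, but are neither listed nor needed, are in the scene too. What is shaped like the part that bears jar_white_mid but orange is not meant. Leave any pink look-alike of the part that bears jar_blue2_mid alone.

How it is judged:
On the way, in this order (a step that is already met when the one before it is completed fails the run):
1. the cover is standing upright (within about 10 degrees) (value of joint cover between 1.39 and 1.75 rad), for 0.2 s.
2. the tray is drawn out to within 12 mm of its outer stops (y of tray_center in the frame of station_base below -0.018 m), for 0.2 s.
3. all jars that are there stand in the drawn-out tray (x of jar_blue_mid in the frame of tray_center between -0.095 and 0.095 m and y of jar_blue_mid in the frame of tray_center between -0.014 and 0.014 m and z of each of jar_blue_mid, jar_blue2_mid in the frame of tray_center below 0.044 m and angle between each of jar_blue_mid, jar_red_mid, jar_white_mid, jar_blue2_mid's own z axis and vertical below 0.1 rad and x of jar_red_mid in the frame of tray_center between -0.095 and 0.095 m and y of jar_red_mid in the frame of tray_center between -0.014 and 0.014 m and z of jar_red_mid in the frame of tray_center below 0.048 m and x of jar_white_mid in the frame of tray_center between -0.095 and 0.095 m and y of jar_white_mid in the frame of tray_center between -0.014 and 0.014 m and z of jar_white_mid in the frame of tray_center below 0.04 m and x of jar_blue2_mid in the frame of tray_center between -0.095 and 0.095 m and y of jar_blue2_mid in the frame of tray_center between -0.014 and 0.014 m and y of tray_center in the frame of station_base below 0.02 m), for 0.2 s.
4. the tray is fully home, all jars standing in it, the cover still open (x of jar_blue_mid in the frame of tray_center between -0.095 and 0.095 m and y of jar_blue_mid in the frame of tray_center between -0.014 and 0.014 m and z of each of jar_blue_mid, jar_blue2_mid in the frame of tray_center below 0.044 m and angle between each of jar_blue_mid, jar_red_mid, jar_white_mid, jar_blue2_mid's own z axis and vertical below 0.1 rad and x of jar_red_mid in the frame of tray_center between -0.095 and 0.095 m and y of jar_red_mid in the frame of tray_center between -0.014 and 0.014 m and z of jar_red_mid in the frame of tray_center below 0.048 m and x of jar_white_mid in the frame of tray_center between -0.095 and 0.095 m and y of jar_white_mid in the frame of tray_center between -0.014 and 0.014 m and z of jar_white_mid in the frame of tray_center below 0.04 m and x of jar_blue2_mid in the frame of tray_center between -0.095 and 0.095 m and y of jar_blue2_mid in the frame of tray_center between -0.014 and 0.014 m and y of tray_center in the frame of station_base above 0.122 m and value of joint cover above 1 rad), for 0.2 s.
At the end, for the whole second after the job is handed in: Every jar present stands upright (within 0.1 rad) on the floor of a compartment of the tray, the tray is home in the bay (within about 10 mm of the end wall) and the cover is down (below 0.06 rad), all at rest (x of jar_blue_mid in the frame of tray_center between -0.095 and 0.095 m and y of jar_blue_mid in the frame of tray_center between -0.014 and 0.014 m and z of each of jar_blue_mid, jar_blue2_mid in the frame of tray_center below 0.044 m and angle between each of jar_blue_mid, jar_red_mid, jar_white_mid, jar_blue2_mid's own z axis and vertical below 0.1 rad and x of jar_red_mid in the frame of tray_center between -0.095 and 0.095 m and y of jar_red_mid in the frame of tray_center between -0.014 and 0.014 m and z of jar_red_mid in the frame of tray_center below 0.048 m and x of jar_white_mid in the frame of tray_center between -0.095 and 0.095 m and y of jar_white_mid in the frame of tray_center between -0.014 and 0.014 m and z of jar_white_mid in the frame of tray_center below 0.04 m and x of jar_blue2_mid in the frame of tray_center between -0.095 and 0.095 m and y of jar_blue2_mid in the frame of tray_center between -0.014 and 0.014 m and y of tray_center in the frame of station_base above 0.122 m and value of joint cover below 0.06 rad and velocity of joint cover below 0.05 rad/s); the robot touches nothing.
It fails at once if the tape is moved by more than 40 mm (distance of tape_mid from where it was at the start of the episode above 0.04 m).
It fails at once if the stilt is moved by more than 40 mm (distance of stilt_mid from where it was at the start of the episode above 0.04 m).
Of jar_blue, jar_red, jar_white, jar_blue2 only 2 to 3 are there at a start; the rules pass over those that are not, and their reading is None.
At some moment in a run one of tray may be knocked a few centimetres aside while the robot is not near it.
Once in a run the grip may slacken for a moment while it holds something.
It also fails if it takes over 208 s, if anything falls off the work surface, if the arm or the gripper's body presses on something with over 40 N, if the wrist force passes 120 N, or if a joint passes its speed limit or range.

## Robot

A 7-joint arm with a two-finger parallel gripper is mounted at the origin on a cart in front of the work surface, level with it; the furniture and walls round the work are solid. World frame = base frame: x ahead of the robot, y to its left, z up, the work surface at z = 0. Lengths are in m, angles in rad, forces in N, time in s.
With the tool pointing down it reaches from about 0.4 to 0.875 m from the base axis. Payload 19.3 kg.
Tool frame: the origin (TCP) lies midway between the tips of the shut fingers; the grasp point (between the pads) lies 19 mm behind it; z points along the fingers, y is the line along which they close (so a half turn about z gives the same grasp; the last joint's range is limited). The gripper opens to 85 mm and grips with 20 to 120 N. Pads are 22 mm wide; open, the fingers measure 114 mm over their backs; the gripper's body (76 mm by 85 mm) begins 54 mm behind the grasp point. The pads swing forward as they close: fully open they stand 13 mm farther back than shut.
Start: joints at [-1.184, 0.521, -0.036, 1.599, 0.021, 1.021, -0.113], TCP at [0.276, 0.561, 0.231] pointing down, gripper open.
Joint ranges: [-2.91, 2.91], [-0.3, 2.13], [-1.5, 1.42], [0.17, 2.43], [-1.26, 4.41], [0.16, 1.93], [-2.52, 2.52]. Speed limits (rad/s): [1.89, 1.89, 2.39, 2.39, 3.01, 3.01, 3.01].

## Interface

Orientations are given as [roll, pitch, yaw] about the fixed x, y, z axes, in that order (R = Rz(yaw) Ry(pitch) Rx(roll)).
In Python, from workcell import telemetry, grab_frame, calibration, bot, outline_of, landmark_of gives the robot as it stands. The module is installed in compiled form; this text tells all that it offers.
- The arm moves only by the shell command python3 -m inch 'ROWS' [FORCE]. ROWS is JSON, a list of rows, each a list of 7 numbers: the shift along the tool's x, y, z in m, then the turn, a rotation vector about the tool's x, y, z in rad, then the closure, from 0 (fully open) to 1 (shut). A call has 1 to 5 rows; each row shifts and turns the commanded pose from where the row before left it, along the tool's axes as they then stand; what a row does not reach is not made up. A row lasts 1/10 s, in which the tool goes at most 50 mm and 8.59 degrees, less where a joint would pass 70% of its speed; a pose out of reach is approached as far as the arm can. A call is refused whole if a number of a shift passes 0.05 or a number of a turn 0.15, either way. A call with a gripper value outside its range is refused whole. The fingers move at their own pace and stop on an object; FORCE is the grip in N (left out, the last holds). Time passes only in rows, so rows that do not move let the fingers close. It gives the time, the measured TCP pose, the force, the opening and the grip force at its end, in the units of the state.
- telemetry.observe(): the state, without advancing time (a new reading comes with each control period).
- grab_frame(name): name is "scene" or "top" or "wrist"; returns the picture (420x560x3 uint8, red, green, blue); there is no depth.
- calibration(name): a dict with "fovy" (degrees; the focal length in pixels is half the picture's height over the tangent of half this angle, whatever the lens; pixels are square), "cx", "cy" (the principal point, pixels), "dist" ([k1, k2, p1, p2, k3] as OpenCV has them; the pictures are not rectified), "pose" (4x4, takes a point from camera to world coordinates). Camera axes: x right, y down, z forward; pixel columns grow to the right and rows downward; lengths in m; the calibration is good to about 2 mm. A picture is of the moment at which its call begins: read the wrist's pose just before it. calibration takes no time and is no camera call; for the wrist camera it gives the pose at the moment of the call.
- bot.job_done(): hands the job in; it is judged then, once.
Trained networks look in the newest picture that a camera, given by its name, has taken for a name from the list of things; names that differ only in an ending like _2 or _b are one class to them, and where a whole thing is asked for, a point or a joint stands for the part that bears it (a point fixed in the world has none). Each returns a list of dicts, best first, with "score" (0 to 1); they miss things now and then, are a little off and sometimes report something else, mostly with a low value. They report only what shows in the picture. A call takes as long as a camera call. They do not tell look-alikes from the thing itself.
- outline_of(label, camera): "region" (420x560 bool, what is visible of it) and "rect" ([left, top, right, bottom] in pixels, round what is visible of it).
- landmark_of(label, camera): "xy" ([column, row] in pixels: a listed point, or the origin of a listed thing).
The state is a dict: "clock": time; "qpos": joint angles; "qd": joint speeds; "joint_efforts": joint torques, N m; "position": TCP position; "tool_rot": TCP orientation; "force": force on the tool from outside, world axes, zero at the start; "moment": the same for the moment, N m; "grip_width": finger opening in m; "finger_force": force on a finger pad.
Only numpy, scipy, OpenCV 4.12 (cv2) and the standard library are available. Lean on these libraries where they do the work, as an engineer would, in place of code of your own. Each camera call takes 0.05 s, during which the arm holds its last target. There are 200 camera calls.

## Working session

There is one attempt and no reset: what is moved stays moved. The work goes in short steps, Python scripts to look and compute and a shell command to move; the robot and the scene stay as the last step left them, time stands still between calls to the robot, and variables do not carry over. Pictures are saved under pics/ and viewed, at most 14 in all, crops included, and the job is handed in when it is done.

```bash
mkdir -p pics
cat > h.py <<'E'
import numpy as np, cv2
from scipy.spatial.transform import Rotation as R
from workcell import telemetry, grab_frame, calibration, bot, outline_of, landmark_of
def K(c):
    f=210/np.tan(np.radians(c['fovy'])/2); return np.array([[f,0,c['cx']],[0,f,c['cy']],[0,0,1.]])
def ray(name,xy,c=None):
    c=c or calibration(name); u=cv2.undistortPoints(np.array([[xy]],float),K(c),np.array(c['dist'],float))[0,0]
    P=np.array(c['pose']); return P[:3,3],P[:3,:3]@np.array([u[0],u[1],1])
def at_z(name,xy,z,c=None):
    o,d=ray(name,xy,c); return o+d*(z-o[2])/d[2]
def proj(name,p,c=None):
    c=c or calibration(name); P=np.linalg.inv(np.array(c['pose']))
    q=P[:3,:3]@np.array(p,float)+P[:3,3]
    return cv2.projectPoints(q.reshape(1,1,3),np.zeros(3),np.zeros(3),K(c),np.array(c['dist'],float))[0][0,0]
def snap(name,f=None):
    im=grab_frame(name)
    if f: cv2.imwrite('pics/'+f,im[:,:,::-1])
    return im
def st():
    s=telemetry.observe(); return s
def delta(target,rpy=None):
    """shift in tool axes and turn to reach a target"""
    s=st(); Rt=R.from_euler('xyz',s['tool_rot'])
    d=Rt.inv().apply(np.array(target)-np.array(s['position']))
    t=None if rpy is None else (Rt.inv()*R.from_euler('xyz',rpy)).as_rotvec()
    return d.round(4),None if t is None else t.round(3)
E
python3 - <<'E'
from h import *
s=st();print({k:np.round(v,3).tolist() for k,v in s.items()})
Z={'station_base':0,'cover_hinge':.1,'cover_handle':.1,'tray_center':.008,'tray_handle':.05,'pocket0':.014,'pocket1':.014,'pocket2':.014,'jar_blue_mid':.033,'jar_red_mid':.037,'jar_white_mid':.029,'tape_mid':.01,'stilt_mid':.009}
for n in('scene','top'):
    snap(n,n+'0.png'); c=calibration(n); print(n,np.round(c['pose'],3).tolist(),c['fovy'])
    for l,z in Z.items():
        for r in landmark_of(l,n)[:4]: print(l,round(r['score'],2),np.round(r['xy'],1),at_z(n,r['xy'],z).round(3))
E
```

```text
{'clock': 0.0, 'qpos': [-1.184, 0.522, -0.036, 1.6, 0.021, 1.021, -0.113], 'qd': [0.002, -0.0, 0.001, -0.0, -0.0, -0.0, 0.002], 'joint_efforts': [0.001, -92.712, 1.981, -36.995, 0.018, 0.008, 0.0], 'position': [0.276, 0.561, 0.231], 'tool_rot': [-3.14, 0.0, 2.685], 'force': [0.339, -0.72, 0.3], 'moment': [-0.031, 0.02, 0.014], 'finger_force': 0.0, 'grip_width': 0.086}
scene [[0.824, -0.357, 0.441, 0.056], [-0.567, -0.487, 0.665, -0.873], [-0.022, -0.797, -0.603, 0.752], [0.0, 0.0, 0.0, 1.0]] 50.836069798463484
station_base 0.75 [276.8 215.7] [ 0.59  -0.041  0.   ]
cover_hinge 0.67 [238.8 160.9] [0.577 0.134 0.1  ]
cover_handle 0.77 [269.  182.3] [ 0.585 -0.015  0.1  ]
tray_center 0.77 [249.9 196.2] [0.573 0.077 0.008]
tray_center 0.56 [277.4 318.3] [ 0.383 -0.35   0.008]
tray_handle 0.65 [273.8 200.3] [ 0.587 -0.033  0.05 ]
pocket0 0.88 [256.6 196.6] [0.584 0.055 0.014]
pocket0 0.58 [232.6 205.6] [0.504 0.058 0.014]
pocket0 0.55 [267.7 188.7] [0.632 0.071 0.014]
pocket1 0.88 [256.6 196.6] [0.584 0.055 0.014]
pocket1 0.58 [232.6 205.6] [0.504 0.058 0.014]
pocket1 0.55 [267.7 188.7] [0
[... 710 characters left out ...]
 0.129 0.1  ]
cover_handle 0.61 [226.7 188.3] [ 0.578 -0.029  0.1  ]
tray_center 0.15 [329.2 272.8] [ 0.374 -0.274  0.008]
tray_handle 0.49 [230.2 192.4] [ 0.576 -0.032  0.05 ]
pocket0 0.55 [307.1 236.7] [ 0.465 -0.221  0.014]
pocket1 0.55 [307.1 236.7] [ 0.465 -0.221  0.014]
pocket2 0.55 [307.1 236.7] [ 0.465 -0.221  0.014]
jar_blue_mid 0.64 [329.2 275. ] [ 0.369 -0.272  0.033]
jar_red_mid 0.54 [238.4 194.6] [ 0.572 -0.051  0.037]
jar_white_mid 0.93 [403.5 233.3] [ 0.468 -0.459  0.029]
jar_white_mid 0.55 [348.4 230.3] [ 0.478 -0.323  0.029]
tape_mid 0.79 [306.7 240.7] [ 0.455 -0.22   0.01 ]
tape_mid 0.19 [291.3 265.5] [ 0.394 -0.18   0.01 ]
stilt_mid 0.7 [294.2 267.6] [ 0.388 -0.187  0.009]
```

View pics/scene0.png

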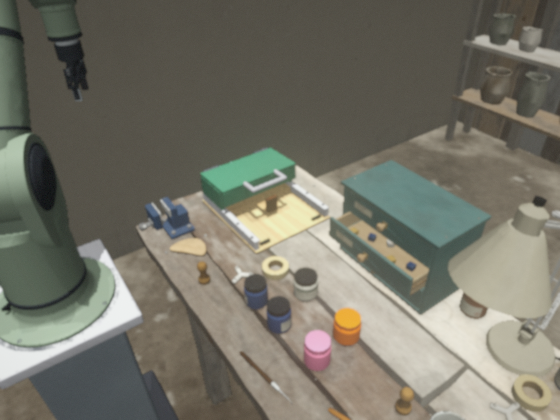

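View pics/top0.png

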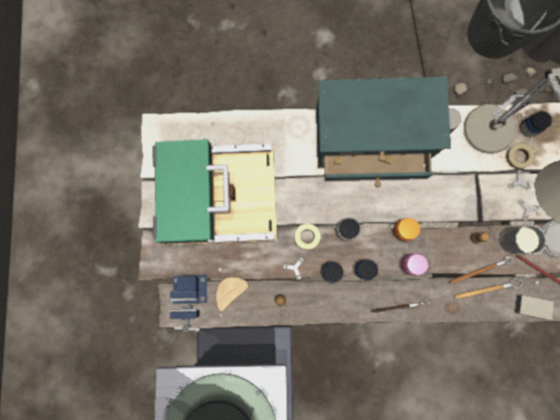

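The scene shows the closed station with the cover over it. There are two blue jars, at top pixels (329,272) and (367,270), and one white jar at (348,229). The orange and pink jars are decoys. The tape is at (307,237) and the stilt at (294,268). I'll move over the station and turn the tool to line up with it.

```bash
r='x'
python3 -m inch '[[-0.034,-0.027,0,0,0,0,0],[-0.034,-0.027,0,0,0,0,0],[-0.034,-0.027,0,0,0,0,0],[-0.034,-0.027,0,0,0,0,0],[-0.034,-0.027,0,0,0,0,0]]'
python3 -m inch '[[-0.034,-0.027,0,0,0,0,0],[-0.034,-0.027,0,0,0,0,0],[-0.034,-0.027,0,0,0,0,0],[-0.034,-0.027,0,0,0,0,0],[-0.034,-0.027,0,0,0,0,0]]'
python3 -m inch '[[-0.034,-0.027,0,0,0,0,0],[-0.034,-0.027,0,0,0,0,0],[-0.034,-0.027,0,0,0,0,0],[-0.034,-0.027,0,0,0,0,0],[-0.034,-0.027,0,0,0,0,0]]'
python3 -m inch '[[0,0,0,0,0,0.15,0],[0,0,0,0,0,0.15,0],[0,0,0,0,0,0.15,0],[0,0,0,0,0,0.15,0],[0,0,0,0,0,0.15,0]]'
python3 -m inch '[[0,0,0,0,0,0.15,0],[0,0,0,0,0,0.15,0],[0,0,0,0,0,0.15,0],[0,0,0,0,0,0.15,0],[0,0,0,0,0,0.15,0]]'
python3 -m inch '[[0,0,0,0,0,0.15,0],[0,0,0,0,0,0.15,0],[0,0,0,0,0,0.15,0],[0,0,0,0,0,0.15,0],[0,0,0,0,0,0.15,0]]'
python3 -m inch '[[0,0,0,0,0,0.15,0.5],[0,0,0,0,0,0.15,0.7],[0,0,0,0,0,0.05,0.7],[0,0,0,0,0,0,0.7]]'
python3 - <<'E'
from h import *
s=st();print({k:np.round(s[k],4).tolist() for k in('qpos','position','tool_rot','grip_width')})
Z={'station_base':0,'cover_hinge':.1,'cover_handle':.1,'tray_handle':.05,'jar_blue_mid':.033,'jar_white_mid':.029}
c=calibration('wrist');print(np.round(c['pose'],3).tolist())
snap('wrist','w1.png')
for l,z in Z.items():
    for r in landmark_of(l,'wrist')[:4]: print(l,round(r['score'],2),np.round(r['xy'],1),at_z('wrist',r['xy'],z,c).round(4))
E
```

```text
clock: 1.9
position: [0.3692, 0.3631, 0.2315]
tool_rot: [3.141, 0.0, 2.685]
force: [0.9, 0.4, 0.3]
grip_width: 0.0852
finger_force: 0.0
clock: 2.4
position: [0.4623, 0.167, 0.2316]
tool_rot: [3.141, 0.0, 2.685]
force: [0.5, -0.4, -0.4]
grip_width: 0.0853
finger_force: 0.0
clock: 2.9
position: [0.5553, -0.0293, 0.2315]
tool_rot: [3.141, 0.0, 2.685]
force: [1.1, 1.4, 0.7]
grip_width: 0.0854
finger_force: 0.0
clock: 3.4
position: [0.5548, -0.0275, 0.2314]
tool_rot: [3.141, -0.0, 1.929]
force: [-0.9, 0.6, -0.9]
grip_width: 0.0853
finger_force: 0.0
clock: 3.9
position: [0.5548, -0.0275, 0.2314]
tool_rot: [3.141, -0.0, 1.179]
force: [0.7, 0.4, 0.0]
grip_width: 0.0854
finger_force: 0.0
clock: 4.4
position: [0.5548, -0.0274, 0.2314]
tool_rot: [3.142, -0.0, 0.429]
force: [-0.4, -0.0, -0.5]
grip_width: 0.0855
finger_force: 0.0
clock: 4.8
position: [0.5548, -0.0273, 0.2312]
tool_rot: [3.141, 0.0, 0.084]
force: [0.3, 0.2, -0.7]
grip_width: 0.0279
finger_force: 0.0
{'qpos': [-0.6185, 0.5361, 0.8131, 1.8144, -0.4592, 0.9909, -1.1026], 'position': [0.5548, -0.0273, 0.2312], 'tool_rot': [3.1413, 0.0002, 0.0844], 'grip_width': 0.0279}
[[0.084, -0.961, -0.265, 0.621], [-0.996, -0.081, -0.023, -0.021], [0.001, 0.266, -0.964, 0.374], [0.0, 0.0, 0.0, 1.0]]
station_base 0.86 [297.3 162.8] [ 0.5762 -0.0476  0.    ]
cover_hinge 0.65 [ 96.3 162.9] [0.5739 0.1382 0.1   ]
cover_handle 0.75 [279.6 177.1] [ 0.5742 -0.0262  0.1   ]
tray_handle 0.82 [286.6 164.3] [ 0.5797 -0.0332  0.05  ]
jar_blue_mid 0.61 [457.8 331. ] [ 0.3798 -0.2784  0.033 ]
jar_white_mid 0.64 [506.8 261.5] [ 0.481  -0.3196  0.029 ]
```

View pics/w1.png

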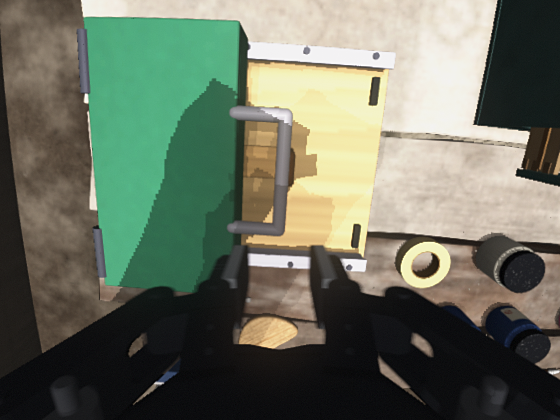

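The wrist view shows the bar handle from (286,117) to (279,230) and the rails from (392,58) to (366,263). From these I'll work out the bar's ends and the yaw.

Run:
```python
from h import *
c=calibration('wrist')
a=at_z('wrist',[286,117],.1,c);b=at_z('wrist',[279,230],.1,c);print(a,b,(a+b)/2,np.arctan2(-(b-a)[1]*-1,-(b-a)[0]), np.linalg.norm(b-a))
for p in ([248,52],[392,60],[366,262],[247,259]): print(p,at_z('wrist',p,.037,c).round(4))
h=at_z('wrist',[282,176],.1,c); print('handle',h, 'delta',delta([h[0],h[1],.15]))
```

```text
[ 0.62600795 -0.02743609  0.1       ] [ 0.52471439 -0.0301145   0.1       ] [ 0.57536117 -0.02877529  0.1       ] -0.026435955698851547 0.10132895689051391
[248, 52] [0.687  0.0147 0.037 ]
[392, 60] [ 0.6928 -0.1305  0.037 ]
[366, 262] [ 0.4712 -0.1382  0.037 ]
[247, 259] [0.4634 0.0024 0.037 ]
handle [ 0.57537773 -0.02846662  0.1       ] delta (array([0.0205, 0.0026, 0.0814]), None)
```

```bash
python3 -m inch '[[0.020,0.002,0.02,0,0,0.044,0.7],[0,0,0.03,0,0,0,0.7],[0,0,0.03,0,0,0,0.7],[0,0,0.02,0,0,0,0.7],[0,0,0,0,0,0,0.7]]' 40
python3 -m inch '[[0,0,0.02,0,0,0,0.7],[0,0,0.015,0,0,0,0.7],[0,0,0.013,0,0,0,0.7],[0,0,0,0,0,0,0.7],[0,0,0,0,0,0,0.7]]'
python3 - <<'E'
from h import *
c=calibration('wrist');snap('wrist','w2.png');r=landmark_of('cover_handle','wrist')
for q in r: print(q['score'],q['xy'],at_z('wrist',q['xy'],.1,c))
E
```

```text
clock: 5.65
position: [0.5736, -0.0278, 0.1292]
tool_rot: [3.141, 0.004, 0.041]
force: [0.1, 0.2, 1.2]
grip_width: 0.0257
finger_force: 0.0
clock: 6.15
position: [0.575, -0.028, 0.0837]
tool_rot: [3.141, -0.0, 0.041]
force: [-0.7, -0.2, -0.0]
grip_width: 0.0256
finger_force: 0.0
0.8 [277.4, 278.2] [ 0.57395785 -0.02717276  0.1       ]
0.54 [494.1, 347.1] [ 0.53839105 -0.13769792  0.1       ]
```

View pics/w2.png

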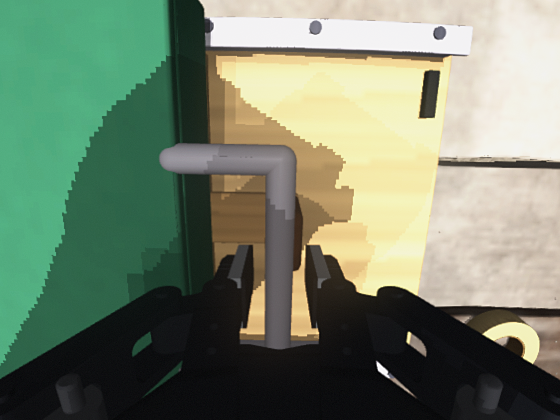

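The bar sits between the fingers, so I'll grip it and follow the arc.

```bash
python3 -m inch '[[0,0,0,0,0,0,1],[0,0,0,0,0,0,1],[0,0,0,0,0,0,1],[0,0,0,0,0,0,1]]' 40
python3 -m inch '[[0,-0.0005,-0.013,0,0,0,1],[0,-0.0015,-0.0129,0,0,0,1],[0,-0.0025,-0.0128,0,0,0,1],[0,-0.0035,-0.0125,0,0,0,1],[0,-0.0045,-0.0122,0,0,0,1]]'
python3 -m inch '[[0,-0.0055,-0.0118,0,0,0,1],[0,-0.0064,-0.0114,0,0,0,1],[0,-0.0072,-0.0108,0,0,0,1],[0,-0.0081,-0.0102,0,0,0,1],[0,-0.0088,-0.0096,0,0,0,1]]'
```

```text
clock: 6.65
position: [0.5751, -0.0278, 0.0836]
tool_rot: [3.142, -0.001, 0.041]
force: [2.4, -0.7, 2.2]
grip_width: 0.0105
finger_force: 38.9
clock: 7.15
position: [0.5747, -0.0142, 0.1469]
tool_rot: [-3.141, -0.0, 0.042]
force: [8.2, 8.4, -11.6]
grip_width: 0.0108
finger_force: 38.7
clock: 7.65
position: [0.5738, 0.0213, 0.2009]
tool_rot: [3.141, -0.002, 0.041]
force: [13.1, 1.6, -9.5]
grip_width: 0.0104
finger_force: 38.7
```

```bash
python3 -m inch '[[0.001,-0.0096,-0.0088,0,0,0,1],[0.001,-0.0102,-0.0081,0,0,0,1],[0.0005,-0.0108,-0.0072,0,0,0,1],[0.0005,-0.0114,-0.0064,0,0,0,1],[0.0005,-0.0118,-0.0055,0,0,0,1]]'
python3 -m inch '[[0,-0.0122,-0.0045,0,0,0,1],[0,-0.0125,-0.0035,0,0,0,1],[0,-0.0128,-0.0025,0,0,0,1],[0,-0.0129,-0.0015,0,0,0,1],[0,-0.0130,-0.0005,0,0,0,1]]'
python3 -m inch '[[0,0,0,0,0,0,1],[0,0,0,0,0,0,1],[0,0,0,0,0,0,1]]'
```

```text
clock: 8.15
position: [0.5732, 0.0731, 0.2371]
tool_rot: [3.14, 0.002, 0.039]
force: [-6.5, -7.8, 4.3]
grip_width: 0.0108
finger_force: 29.7
clock: 8.65
position: [0.5722, 0.1374, 0.2499]
tool_rot: [3.141, -0.002, 0.04]
force: [1.8, -6.0, 10.0]
grip_width: 0.0101
finger_force: 40.9
clock: 8.95
position: [0.5721, 0.1389, 0.2497]
tool_rot: [-3.14, -0.002, 0.041]
force: [2.5, 4.1, 5.6]
grip_width: 0.0103
finger_force: 41.1
```

```bash
python3 -m inch '[[0,0,0,0,0,0,0.6],[0,0,0,0,0,0,0.6],[0,0,-0.02,0,0,0,0.6],[0,0,-0.03,0,0,0,0.6],[0,0,-0.03,0,0,0,0.6]]'
python3 -m inch '[[0,0.03,0,0,0,0,0.5],[0,0.04,0,0,0,0,0.5],[0,0.04,0,0,0,0,0.5],[0,0.04,0,0,0,0,0.5],[0,0,0,0,0,0,0.5]]'
python3 - <<'E'
from h import *
s=st();print(np.round(s['position'],4),np.round(s['tool_rot'],3))
c=calibration('wrist')
snap('wrist','w3.png')
Z={'station_base':0,'cover_hinge':.1,'cover_handle':.266,'tray_handle':.05,'tray_center':.008,'pocket0':.014}
for l,z in Z.items():
    for r in landmark_of(l,'wrist')[:4]: print(l,round(r['score'],2),np.round(r['xy'],1),at_z('wrist',r['xy'],z,c).round(4))
snap('top')
for l in('cover_handle','tray_handle'):
    for r in landmark_of(l,'top')[:1]: print('top',l,round(r['score'],2),np.round(r['xy'],1),at_z('top',r['xy'],Z[l]).round(4))
E
```

```text
clock: 9.45
position: [0.5711, 0.1376, 0.3298]
tool_rot: [3.141, 0.001, 0.04]
force: [-0.0, 0.3, 0.1]
grip_width: 0.0343
finger_force: 0.0
clock: 9.95
position: [0.5769, -0.0179, 0.3296]
tool_rot: [3.14, -0.0, 0.034]
force: [0.4, 0.2, -0.5]
grip_width: 0.0426
finger_force: 0.0
[ 0.5769 -0.0179  0.3296] [ 3.14  -0.     0.034]
station_base 0.8 [296.8 170.5] [ 0.5736 -0.0458  0.    ]
cover_hinge 0.65 [149.4 180.1] [0.5711 0.1396 0.1   ]
cover_handle 0.7 [221.2 118.9] [0.6445 0.0213 0.266 ]
cover_handle 0.64 [ 56.  218.5] [0.5737 0.1413 0.266 ]
cover_handle 0.41 [220.4 166.7] [0.6137 0.0222 0.266 ]
tray_handle 0.81 [294.  172.6] [ 0.578  -0.0389  0.05  ]
tray_handle 0.58 [470.9 241.3] [ 0.4854 -0.3067  0.05  ]
tray_center 0.94 [222.4 166.5] [0.5772 0.066  0.008 ]
pocket0 0.85 [221.4 119.7] [0.6449 0.0657 0.014 ]
pocket0 0.7 [225.6 215.9] [0.5022 0.061  0.014 ]
pocket0 0.58 [223.7 169.3] [0.574 0.063 0.014]
top tray_handle 0.74 [231.5 193.1] [ 0.5743 -0.035   0.05  ]
```

View pics/w3.png

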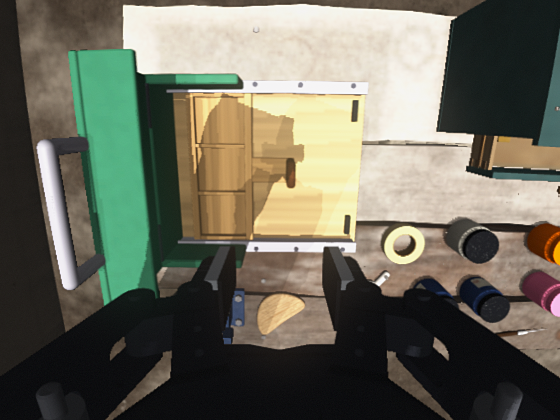

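The cover is upright. The tray handle plate shows at (291,173), and three pockets are in view. Next I go down onto the plate.

```bash
python3 -m inch '[[0,0.018,0.04,0,0,0,0.5],[0,0,0.045,0,0,0,0.5],[0,0,0.045,0,0,0,0.5],[0,0,0.045,0,0,0,0.5],[0,0,0.03,0,0,0,0.5]]'
python3 -m inch '[[0,0,0.02,0,0,0,0.5],[0,0,0.01,0,0,0,0.5],[0,0,0,0,0,0,0.5],[0,0,0,0,0,0,0.5]]'
python3 - <<'E'
from h import *
s=st();print(np.round(s['position'],4),np.round(s['tool_rot'],3))
c=calibration('wrist')
snap('wrist','w4.png')
for r in landmark_of('tray_handle','wrist')[:4]: print(round(r['score'],2),np.round(r['xy'],1),at_z('wrist',r['xy'],.05,c).round(4))
E
```

```text
clock: 10.95
position: [0.5774, -0.0296, 0.1212]
tool_rot: [3.141, 0.002, 0.041]
force: [0.8, -0.1, 0.9]
grip_width: 0.0428
finger_force: 0.0
clock: 11.35
position: [0.5789, -0.0301, 0.0949]
tool_rot: [3.141, -0.001, 0.041]
force: [1.2, 0.2, -0.0]
grip_width: 0.0426
finger_force: 0.0
[ 0.5789 -0.0301  0.0949] [ 3.141e+00 -1.000e-03  4.100e-02]
0.86 [287.5 234.1] [ 0.5767 -0.0355  0.05  ]
0.37 [151.8 208.2] [0.5904 0.0506 0.05  ]
```

View pics/w4.png

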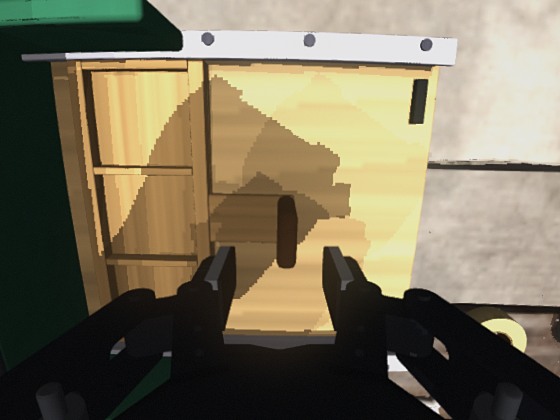

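```bash
python3 -m inch '[[-0.002,0.005,0.02,0,0,0,0.5],[0,0,0.02,0,0,0,0.5],[0,0,0.02,0,0,0,0.5],[0,0,0,0,0,0,0.5],[0,0,0,0,0,0,0.5]]'
python3 -m inch '[[0,0,0,0,0,0,1],[0,0,0,0,0,0,1],[0,0,0,0,0,0,1],[0,0,0,0,0,0,1]]' 40
python3 -m inch '[[0,0.01,0,0,0,0,1],[0,0.01,0,0,0,0,1],[0,0.015,0,0,0,0,1],[0,0.015,0,0,0,0,1],[0,0.015,0,0,0,0,1]]'
python3 -m inch '[[0,0.015,0,0,0,0,1],[0,0.015,0,0,0,0,1],[0,0.015,0,0,0,0,1],[0,0.01,0,0,0,0,1],[0,0.01,0,0,0,0,1]]'
```

```text
clock: 11.95
position: [0.577, -0.0352, 0.035]
tool_rot: [3.141, -0.001, 0.041]
force: [0.3, 0.1, 0.2]
grip_width: 0.043
finger_force: 0.0
clock: 12.35
position: [0.5772, -0.0351, 0.0349]
tool_rot: [-3.141, -0.001, 0.041]
force: [-0.4, -0.8, 8.7]
grip_width: 0.0113
finger_force: 39.8
clock: 12.85
position: [0.5798, -0.0999, 0.0347]
tool_rot: [-3.141, -0.001, 0.041]
force: [-0.6, 3.1, 7.1]
grip_width: 0.0116
finger_force: 39.8
clock: 13.35
position: [0.5824, -0.165, 0.0347]
tool_rot: [-3.141, -0.001, 0.041]
force: [-0.1, 3.5, 8.1]
grip_width: 0.0115
finger_force: 39.8
```

```bash
python3 -m inch '[[0,0.005,0,0,0,0,1],[0,0.005,0,0,0,0,1],[0,0.002,0,0,0,0,1],[0,0,0,0,0,0,1]]'
python3 -m inch '[[0,0,0,0,0,0,0.6],[0,0,0,0,0,0,0.6],[0,0,-0.03,0,0,0,0.6],[0,0,-0.05,0,0,0,0.6],[0,0,-0.05,0,0,0,0.5]]'
python3 -m inch '[[0,0,-0.05,0,0,0,0.3],[0,0,-0.03,0,0,0,0.3],[0,0,-0.04,0,0,0,0.3],[0,0,0,0,0,0,0.3]]'
python3 - <<'E'
from h import *
s=st();print(np.round(s['position'],4),np.round(s['tool_rot'],3))
c=calibration('wrist')
snap('wrist','w5.png')
Z={'station_base':0,'tray_handle':.05,'tray_center':.008,'pocket0':.014,'jar_blue_mid':.033,'jar_white_mid':.029,'tape_mid':.01,'stilt_mid':.009}
for l,z in Z.items():
    for r in landmark_of(l,'wrist')[:4]: print(l,round(r['score'],2),np.round(r['xy'],1),at_z('wrist',r['xy'],z,c).round(4))
E
```

```text
clock: 13.75
position: [0.5825, -0.1766, 0.0346]
tool_rot: [-3.14, -0.0, 0.04]
force: [-1.4, 3.2, 9.5]
grip_width: 0.0114
finger_force: 41.4
clock: 14.25
position: [0.5818, -0.1771, 0.1653]
tool_rot: [3.141, 0.002, 0.04]
force: [0.8, 1.2, 0.4]
grip_width: 0.0426
finger_force: 0.0
clock: 14.65
position: [0.5838, -0.178, 0.2888]
tool_rot: [3.14, -0.006, 0.041]
force: [0.5, 0.2, -1.9]
grip_width: 0.0597
finger_force: 0.0
[ 0.5838 -0.178   0.2888] [ 3.14  -0.006  0.041]
tray_handle 0.96 [279.2 178.8] [ 0.5843 -0.1788  0.05  ]
tray_center 0.91 [204.5 172.2] [ 0.5823 -0.0766  0.008 ]
pocket0 0.88 [202.6 121. ] [ 0.6503 -0.0766  0.014 ]
pocket0 0.84 [202.  175.6] [ 0.5785 -0.0745  0.014 ]
pocket0 0.83 [208.6 223.8] [ 0.5103 -0.0823  0.014 ]
jar_blue_mid 0.75 [340.4 318.1] [ 0.3774 -0.2778  0.033 ]
jar_blue_mid 0.47 [303.3 258.6] [ 0.4711 -0.2169  0.033 ]
jar_white_mid 0.64 [472.6 261.4] [ 0.4726 -0.4626  0.029 ]
jar_white_mid 0.56 [378.4 254.5] [ 0.4792 -0.3226  0.029 ]
stilt_mid 0.6 [276.1 299.5] [ 0.3907 -0.182   0.009 ]
stilt_mid 0.32 [340.9 315.7] [ 0.3654 -0.2843  0.009 ]
```

View pics/w5.png

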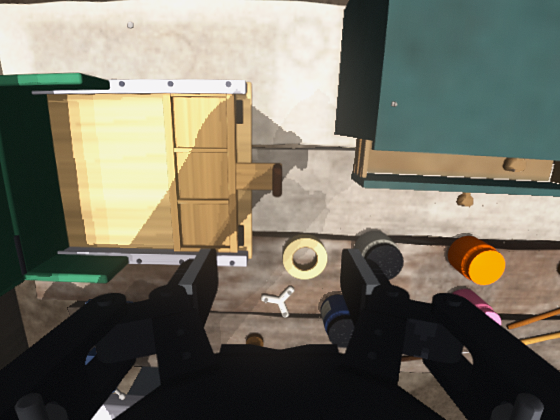

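The tray is out at its stops, with pockets at (203,121), (202,172) and (208,224). The white jar is at (380,255). I'm going to the white jar first.

```bash
python3 -m inch '[[-0.028,0.035,0.02,0,0,0,0.1],[-0.028,0.035,0.02,0,0,0,0.1],[-0.028,0.035,0.03,0,0,0,0.1],[-0.027,0.035,0.03,0,0,0,0.1],[0,0,0.03,0,0,0,0.1]]'
python3 -m inch '[[0,0,0,0,0,0,0.1],[0,0,0,0,0,0,0.1]]'
cat > jar.py <<'E'
from h import *
import sys
name,lab,top=sys.argv[1],sys.argv[2],float(sys.argv[3])
s=st();print(np.round(s['position'],4),np.round(s['tool_rot'],3))
c=calibration('wrist');snap('wrist',name)
for r in landmark_of(lab,'wrist')[:3]:
    p=at_z('wrist',r['xy'],top/2,c); print('lm',round(r['score'],2),np.round(r['xy'],1),p.round(4),delta([p[0],p[1],.014])[0])
for r in outline_of(lab,'wrist')[:3]: print('out',round(r['score'],2),np.round(r['rect']))
E
python3 jar.py w6.png jar_white_mid .058
```

```text
clock: 15.6
position: [0.4769, -0.3212, 0.1577]
tool_rot: [3.139, 0.0, 0.034]
force: [1.8, 0.7, -0.7]
grip_width: 0.0769
finger_force: 0.0
clock: 15.8
position: [0.4812, -0.3162, 0.1585]
tool_rot: [-3.141, 0.001, 0.041]
force: [-0.2, -0.9, 1.0]
grip_width: 0.0772
finger_force: 0.0
[ 0.4812 -0.3162  0.1585] [-3.141e+00  1.000e-03  4.100e-02]
lm 0.73 [436.8 210.9] [ 0.4757 -0.4619  0.029 ] [-0.0125  0.1453  0.1455]
lm 0.68 [285.7 200.3] [ 0.48   -0.3222  0.029 ] [-0.0023  0.0059  0.1454]
out 0.97 [399. 179. 491. 245.]
out 0.91 [253. 168. 318. 240.]
```

View pics/w6.png

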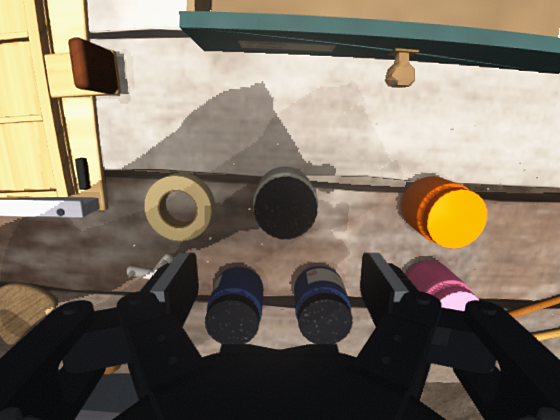

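The white jar's lid is at (286,206). The blue lids are at (234,317) and (325,317), and there is no obstacle near the approach.

```bash
python3 - <<'E'
from h import *
for p,z in(([286,206],.058),([234,318],.066),([325,317],.066)): print(at_z('wrist',p,z).round(4))
E
python3 -m inch '[[-0.002,0.006,0.03,0,0,0,0],[0,0,0.03,0,0,0,0],[0,0,0.03,0,0,0,0],[0,0,0.03,0,0,0,0],[0,0,0.015,0,0,0,0]]' 40
python3 -m inch '[[0,0,0.009,0,0,0,0.2],[0,0,0,0,0,0,0.6],[0,0,0,0,0,0,1],[0,0,0,0,0,0,1],[0,0,0,0,0,0,1]]' 40
```

```text
[ 0.4833 -0.3217  0.058 ]
[ 0.382  -0.2808  0.066 ]
[ 0.3863 -0.3604  0.066 ]
clock: 16.45
position: [0.4794, -0.3217, 0.022]
tool_rot: [-3.141, 0.0, 0.042]
force: [0.5, 0.5, 0.6]
grip_width: 0.0856
finger_force: 0.0
clock: 16.95
position: [0.4795, -0.3226, 0.015]
tool_rot: [3.141, -0.001, 0.041]
force: [0.8, 0.2, 6.6]
grip_width: 0.054
finger_force: 42.8
```

```bash
python3 -m inch '[[0,0,-0.02,0,0,0,1],[0,0,-0.04,0,0,0,1],[0,0,-0.04,0,0,0,1],[0,-0.01,-0.04,0,0,0,1],[0,-0.03,0,0,0,0,1]]'
python3 -m inch '[[0,-0.04,0,0,0,0,1],[0,-0.0416,0,0,0,0,1],[0.03,-0.02,0,0,0,0,1],[0.03,-0.02,0,0,0,0,1],[0.03,-0.02,0,0,0,0,1]]'
python3 -m inch '[[0.03,-0.02,0,0,0,0,1],[0.03,-0.02,0,0,0,0,1],[0.029,-0.02,0,0,0,0,1],[0,0,0,0,0,0,1],[0,0,0,0,0,0,1]]'
python3 - <<'E'
from h import *
s=st();print(np.round(s['position'],4),np.round(s['tool_rot'],3))
c=calibration('wrist');snap('wrist','w7.png')
for l,z in(('tray_center',.008),('tray_handle',.05),('pocket0',.014),('jar_white_mid',s['position'][2]+.015)):
    for r in landmark_of(l,'wrist')[:3]: print(l,round(r['score'],2),np.round(r['xy'],1),at_z('wrist',r['xy'],z,c).round(4))
E
```

```text
clock: 17.45
position: [0.4786, -0.2856, 0.159]
tool_rot: [3.137, -0.006, 0.037]
force: [0.5, 0.5, -2.3]
grip_width: 0.0537
finger_force: 42.9
clock: 17.95
position: [0.5627, -0.136, 0.1548]
tool_rot: [-3.141, -0.001, 0.041]
force: [-0.3, -1.1, -2.0]
grip_width: 0.0537
finger_force: 42.9
clock: 18.45
position: [0.6481, -0.0735, 0.1541]
tool_rot: [3.141, 0.0, 0.042]
force: [-1.0, -1.1, -1.5]
grip_width: 0.0539
finger_force: 42.9
[ 0.6481 -0.0735  0.1541] [3.141 0.    0.042]
tray_handle 0.78 [380.  277.6] [ 0.5866 -0.1652  0.05  ]
pocket0 0.97 [265.6 197. ] [ 0.6468 -0.0611  0.014 ]
```

View pics/w7.png

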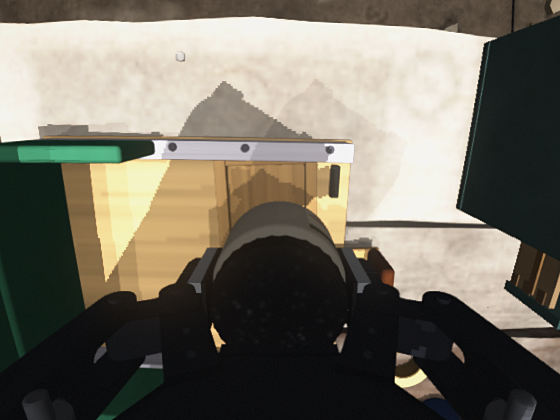

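Run:
```python
from h import *
for p in([228,165],[304,168]): print(at_z('wrist',p,.026).round(4),at_z('wrist',p,.014).round(4))
print(at_z('wrist',[333,165],.037).round(4),at_z('wrist',[352,160],.037).round(4), at_z('wrist',[380,252],.067))
print(proj('wrist',[.650,-.074,.014]))
im=cv2.imread('pics/w7.png')[130:300,150:420]; cv2.imwrite('pics/w7c.png',cv2.resize(im,None,fx=2.9,fy=2.9))
```

```text
[ 0.6766 -0.0289  0.026 ] [ 0.6749 -0.027   0.014 ]
[ 0.6765 -0.0951  0.026 ] [ 0.6748 -0.0961  0.014 ]
[ 0.6815 -0.1182  0.037 ] [ 0.6864 -0.1338  0.037 ] [ 0.61736379 -0.15665252  0.067     ]
[278.62284058 193.67805623]
```

View pics/w7c.png

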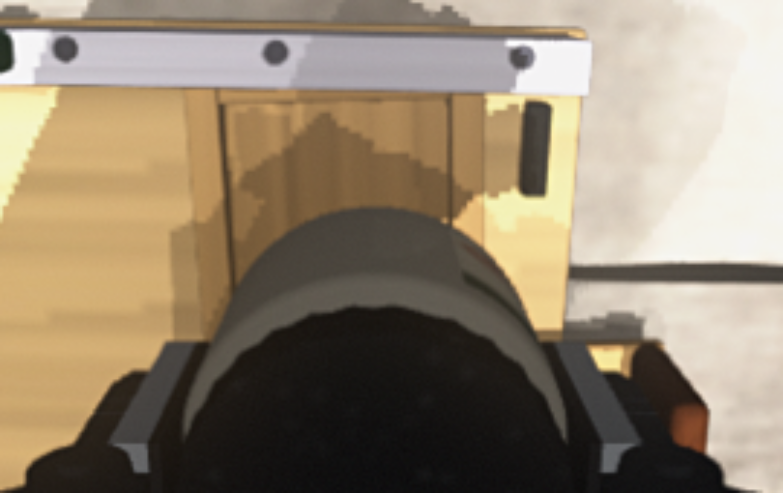

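The tray has moved about 13 mm inward: a gap shows at the stop, and the pocket spans (226..305,165). I'll work out the jar's offset in the grip and then correct.

Run:
```python
from h import *
for p in([276,235.3],[215,285],[347,285]): print(at_z('wrist',p,.197).round(4))
# body far edge: shoulder/body top arc at crop (385,208)
print(at_z('wrist',[150+380/2.9,130+207/2.9],.139).round(4))
t=st()['position']; 
for off in(0,.003):
    print(off,[proj('wrist',[t[0]+off+r*np.cos(.3*k),t[1]+r*np.sin(.3*k),z]).round(0).tolist() for r,z in((.028,.197),(.028,.139)) for k in(-3,0,3)])
```

```text
[ 0.6768 -0.0721  0.197 ]
[ 0.6569 -0.0509  0.197 ]
[ 0.6588 -0.0983  0.197 ]
[ 0.6742 -0.0743  0.139 ]
0 [[344.0, 269.0], [283.0, 239.0], [219.0, 265.0], [322.0, 220.0], [281.0, 199.0], [239.0, 216.0]]
0.003 [[344.0, 261.0], [283.0, 230.0], [219.0, 257.0], [322.0, 214.0], [282.0, 193.0], [239.0, 211.0]]
```

```bash
python3 -m inch '[[0.0005,-0.0125,0.03,0,0,0,1],[0,0,0.03,0,0,0,1],[0,0,0.03,0,0,0,1],[0,0,0.01,0,0,0,1],[0,0,0.005,0,0,0,1]]'
python3 -m inch '[[0,0,0.005,0,0,0,1],[0,0,0.005,0,0,0,1],[0,0,0.005,0,0,0,1],[0,0,0.003,0,0,0,1],[0,0,0,0,0,0,1]]'
```

```text
clock: 19.2
position: [0.6477, -0.0617, 0.0488]
tool_rot: [3.141, 0.001, 0.04]
force: [0.1, 0.5, -0.3]
grip_width: 0.0539
finger_force: 42.9
clock: 19.7
position: [0.6479, -0.0612, 0.0309]
tool_rot: [-3.141, 0.0, 0.041]
force: [1.1, 0.2, -2.0]
grip_width: 0.0542
finger_force: 42.9
```

```bash
python3 -m inch '[[0,0,0.0015,0,0,0,1],[0,0,0,0,0,0,0.4],[0,0,0,0,0,0,0.1],[0,0,0,0,0,0,0.1],[0,0,-0.01,0,0,0,0.1]]'
python3 -m inch '[[0,0,-0.04,0,0,0,0.1],[0,0,-0.05,0,0,0,0.1],[-0.04,0.02,-0.03,0,0,0,0.1],[-0.035,0.035,0,0,0,0,0.2],[-0.035,0.035,0,0,0,0,0.2]]'
python3 -m inch '[[-0.035,0.035,0,0,0,0,0.2],[-0.035,0.035,0,0,0,0,0.2],[-0.04,0.03,0,0,0,0,0.2],[-0.03,0.02,0,0,0,0,0.2],[0,0,0,0,0,0,0.2]]'
python3 jar.py w8.png jar_blue_mid .066
python3 - <<'E'
from h import *
for l,z in(('tray_center',.008),('tray_handle',.05),('pocket0',.014),('jar_white_mid',.043)):
    for r in landmark_of(l,'wrist')[:3]: print(l,round(r['score'],2),np.round(r['xy'],1),at_z('wrist',r['xy'],z).round(4))
E
```

```text
clock: 20.2
position: [0.6475, -0.0612, 0.0391]
tool_rot: [-3.142, 0.001, 0.041]
force: [-0.1, 0.9, 1.0]
grip_width: 0.0768
finger_force: 0.0
clock: 20.7
position: [0.5438, -0.1547, 0.1591]
tool_rot: [3.142, -0.002, 0.042]
force: [0.7, -1.6, 0.4]
grip_width: 0.0681
finger_force: 0.0
clock: 21.2
position: [0.4058, -0.2828, 0.1587]
tool_rot: [3.141, -0.001, 0.034]
force: [-0.1, 0.3, -0.8]
grip_width: 0.0684
finger_force: 0.0
[ 0.4058 -0.2828  0.1587] [ 3.141e+00 -1.000e-03  3.400e-02]
lm 0.81 [272.3 232.1] [ 0.3755 -0.2778  0.033 ] [-0.0341 -0.0037  0.1442]
lm 0.56 [364.4 231.9] [ 0.3784 -0.3621  0.033 ] [-0.0345  0.0806  0.1442]
tray_handle 0.25 [274.4 231.6] [ 0.3872 -0.2762  0.05  ]
pocket0 0.67 [48.4 73.8] [ 0.513  -0.0699  0.014 ]
jar_white_mid 0.83 [490.8 128.1] [ 0.4815 -0.4508  0.043 ]
```

View pics/w8.png

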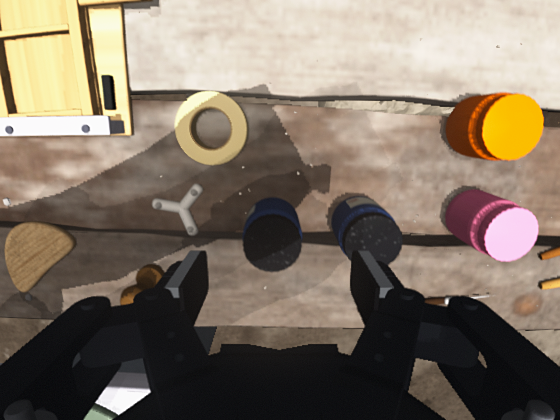

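Blue A is at (272,236) and blue B at (366,232). The stilt is clear of the fingers. I'm grasping A.

```bash
python3 - <<'E'
from h import *
for p,z in(([272,243],.066),([371,236],.066)): print(at_z('wrist',p,z).round(4))
E
python3 -m inch '[[-0.015,-0.002,0.02,0,0,0,0.2],[-0.013,-0.002,0.03,0,0,0,0.2],[0,0,0.03,0,0,0,0.2],[0,0,0,0,0,0,0.2],[0,0,0,0,0,0,0.2]]'
python3 jar.py w9.png jar_blue_mid .066
```

```text
[ 0.3829 -0.2746  0.066 ]
[ 0.3921 -0.3538  0.066 ]
clock: 22.05
position: [0.3817, -0.277, 0.0779]
tool_rot: [-3.142, 0.001, 0.041]
force: [0.3, -0.4, 0.8]
grip_width: 0.0683
finger_force: 0.0
[ 0.3817 -0.277   0.0779] [-3.142e+00  1.000e-03  4.100e-02]
out 0.65 [239. 193. 322. 300.]
```

```bash
python3 -m inch '[[-0.001,0,0.02,0,0,0,0.2],[0,0,0.02,0,0,0,0.2],[0,0,0.015,0,0,0,0.2],[0,0,0.008,0,0,0,0.2],[0,0,0,0,0,0,0.2]]'
python3 -m inch '[[0,0,0,0,0,0,0.6],[0,0,0,0,0,0,1],[0,0,0,0,0,0,1],[0,0,0,0,0,0,1],[0,0,-0.01,0,0,0,1]]' 40
python3 -m inch '[[0,0,-0.04,0,0,0,1],[0,0,-0.05,0,0,0,1],[0,-0.01,-0.04,0,0,0,1],[0.02,-0.035,0,0,0,0,1],[0.02,-0.035,0,0,0,0,1]]'
python3 -m inch '[[0.02,-0.035,0,0,0,0,1],[0.02,-0.03,0,0,0,0,1],[0.02,-0.03,0,0,0,0,1],[0.02,-0.02,0,0,0,0,1],[0,0,0,0,0,0,1]]'
python3 - <<'E'
from h import *
s=st();print(np.round(s['position'],4),np.round(s['tool_rot'],3))
c=calibration('wrist');snap('wrist','w10.png')
for l,z in(('tray_center',.008),('tray_handle',.05),('pocket0',.014),('jar_white_mid',.043)):
    for r in landmark_of(l,'wrist')[:3]: print(l,round(r['score'],2),np.round(r['xy'],1),at_z('wrist',r['xy'],z,c).round(4))
E
```

```text
clock: 22.7
position: [0.3806, -0.277, 0.0145]
tool_rot: [-3.142, 0.0, 0.041]
force: [0.6, -0.3, 0.9]
grip_width: 0.0684
finger_force: 0.0
clock: 23.2
position: [0.3804, -0.2769, 0.0249]
tool_rot: [-3.141, 0.0, 0.041]
force: [0.3, 0.3, -1.5]
grip_width: 0.0502
finger_force: 41.9
clock: 23.7
position: [0.4179, -0.1945, 0.1566]
tool_rot: [-3.142, -0.003, 0.039]
force: [1.2, -0.4, -2.9]
grip_width: 0.0501
finger_force: 42.8
clock: 24.2
position: [0.4943, -0.0739, 0.1552]
tool_rot: [-3.141, -0.001, 0.046]
force: [0.2, -0.9, -1.8]
grip_width: 0.05
finger_force: 42.8
[ 0.4943 -0.0739  0.1552] [-3.141e+00 -1.000e-03  4.600e-02]
tray_center 0.85 [272.5  99.2] [ 0.5807 -0.0641  0.008 ]
tray_center 0.48 [549.1 320.8] [ 0.3615 -0.3891  0.008 ]
tray_handle 0.74 [406.3  96. ] [ 0.5855 -0.1668  0.05  ]
pocket0 0.83 [277.3 180.2] [ 0.5093 -0.0716  0.014 ]
pocket0 0.64 [272.6  98.4] [ 0.5809 -0.0643  0.014 ]
pocket0 0.56 [271.6  99.7] [ 0.5798 -0.0635  0.014 ]
```

View pics/w10.png

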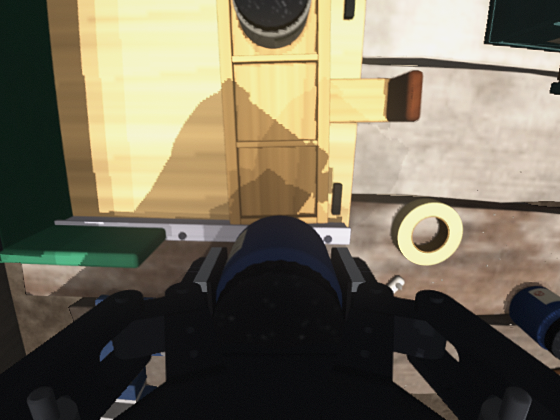

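The white jar stands in the far pocket. The middle pocket lies between dividers at rows 57 and 141, and the near pocket spans columns 240..318.

Run:
```python
from h import *
for p in([277,57.5],[278,142]): print(at_z('wrist',p,.026).round(4))
for p in([239,143],[318,145],[242,215],[318,217]): print(at_z('wrist',p,.026).round(4),at_z('wrist',p,.014).round(4))
t=st()['position']
# jar far-edge check: body edge row 216 at lid shoulder; lid edge row 262
for off in(0,.003): print([proj('wrist',[t[0]+off+r,t[1],t[2]-.0145+z]).round(0).tolist() for r,z in((.026,.066),(.026,.05),(.026,0))])
print(delta([.510,-.067,.0300]))
```

```text
[ 0.6094 -0.0717  0.026 ]
[ 0.5421 -0.0751  0.026 ]
[ 0.54   -0.0418  0.026 ] [ 0.5392 -0.0403  0.014 ]
[ 0.5409 -0.1095  0.026 ] [ 0.5401 -0.111   0.014 ]
[ 0.4757 -0.0449  0.026 ] [ 0.4721 -0.0436  0.014 ]
[ 0.4765 -0.1141  0.026 ] [ 0.4729 -0.1158  0.014 ]
[[283.0, 255.0], [282.0, 237.0], [281.0, 203.0]]
[[283.0, 246.0], [283.0, 229.0], [281.0, 197.0]]
(array([ 0.0185, -0.0102,  0.1249]), None)
```

Run:
```python
from h import *
s=st();print(np.round(s['position'],4),np.round(s['tool_rot'],3))
c=calibration('wrist');im=snap('wrist','w11.png')
a=cv2.imread('pics/w10.png').astype(int);b=cv2.imread('pics/w11.png').astype(int)
print('shift',cv2.phaseCorrelate(a[:210].mean(2),b[:210].mean(2)))
for l,z in(('tray_center',.008),('tray_handle',.05),('pocket0',.014)):
    for r in landmark_of(l,'wrist')[:4]: print(l,round(r['score'],2),np.round(r['xy'],1),at_z('wrist',r['xy'],z,c).round(4))
c=calibration('top');snap('top')
for l,z in(('tray_center',.008),('tray_handle',.05),('pocket0',.014)):
    for r in landmark_of(l,'top')[:4]: print(l,round(r['score'],2),np.round(r['xy'],1),at_z('top',r['xy'],z,c).round(4))
```

```text
[ 0.4919 -0.0779  0.1549] [-3.142 -0.     0.039]
shift ((-6.451108555415772, -4.6080656148938175), 0.6207937489812807)
tray_center 0.77 [266.3  97. ] [ 0.5798 -0.0633  0.008 ]
tray_handle 0.91 [401.4  91.5] [ 0.5854 -0.1672  0.05  ]
pocket0 0.89 [268.4 177.8] [ 0.5087 -0.0676  0.014 ]
pocket0 0.71 [268.7  97.6] [ 0.5789 -0.0656  0.014 ]
tray_handle 0.71 [286.6 189.7] [ 0.58   -0.1717  0.05  ]
pocket0 0.77 [247.  220.4] [ 0.5093 -0.0699  0.014 ]
pocket0 0.74 [243.8 167.8] [ 0.6455 -0.0629  0.014 ]
pocket0 0.43 [366.7 266.6] [ 0.3879 -0.3673  0.014 ]
```

```bash
python3 -m inch '[[0.017,-0.009,0.02,0,0,0,1],[0,0,0.03,0,0,0,1],[0,0,0.03,0,0,0,1],[0,0,0.015,0,0,0,1],[0,0,0.008,0,0,0,1]]'
python3 -m inch '[[0,0,0.005,0,0,0,1],[0,0,0.005,0,0,0,1],[0,0,0.005,0,0,0,1],[0,0,0.005,0,0,0,1],[0,0,0.002,0,0,0,1]]'
python3 -m inch '[[0,0,0,0,0,0,1],[0,0,0,0,0,0,1]]'
```

```text
clock: 25.35
position: [0.5086, -0.0678, 0.0506]
tool_rot: [3.142, 0.001, 0.04]
force: [0.7, -0.3, -1.8]
grip_width: 0.0499
finger_force: 42.7
clock: 25.85
position: [0.5092, -0.0674, 0.0294]
tool_rot: [-3.141, -0.0, 0.041]
force: [-4.3, 1.9, 33.7]
grip_width: 0.05
finger_force: 46.0
clock: 26.05
position: [0.5091, -0.0675, 0.0296]
tool_rot: [3.142, -0.0, 0.041]
force: [0.5, -0.0, -1.4]
grip_width: 0.0501
finger_force: 42.8
```

```bash
python3 -m inch '[[0,0,0,0,0,0,0.4],[0,0,0,0,0,0,0.1],[0,0,0,0,0,0,0.1],[0,0,-0.02,0,0,0,0.1],[0,0,-0.04,0,0,0,0.1]]'
python3 -m inch '[[0,0,-0.04,0,0,0,0.1],[-0.01,0.02,-0.03,0,0,0,0.1],[-0.02,0.045,0,0,0,0,0.1],[-0.02,0.045,0,0,0,0,0.1],[-0.02,0.045,0,0,0,0,0.1]]'
python3 -m inch '[[-0.02,0.045,0,0,0,0,0.1],[-0.02,0.045,0,0,0,0,0.1],[-0.02,0.043,0,0,0,0,0.1],[-0.006,0,0,0,0,0,0.1],[0,0,0,0,0,0,0.1]]'
python3 -m inch '[[0,0,0,0,0,0,0.1],[0,0,0,0,0,0,0.1]]'
python3 jar.py w12.png jar_blue_mid .066
```

```text
clock: 26.55
position: [0.5078, -0.0676, 0.0886]
tool_rot: [3.141, 0.004, 0.04]
force: [0.6, 0.2, 1.5]
grip_width: 0.0768
finger_force: 0.0
clock: 27.05
position: [0.4448, -0.2264, 0.1598]
tool_rot: [3.142, -0.001, 0.042]
force: [1.5, -0.6, -0.3]
grip_width: 0.0766
finger_force: 0.0
clock: 27.55
position: [0.3835, -0.3618, 0.1595]
tool_rot: [-3.142, 0.0, 0.038]
force: [-0.2, 1.4, -0.2]
grip_width: 0.0768
finger_force: 0.0
clock: 27.75
position: [0.3859, -0.3596, 0.1594]
tool_rot: [-3.141, -0.0, 0.043]
force: [-0.0, -0.2, 0.6]
grip_width: 0.0768
finger_force: 0.0
[ 0.3859 -0.3596  0.1594] [-3.141 -0.     0.043]
```

View pics/w12.png

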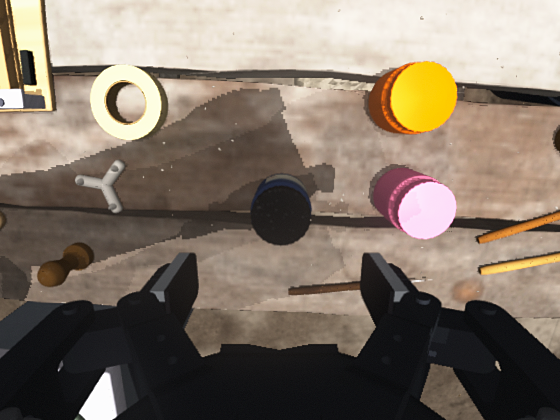

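Blue B is directly ahead, with its lid centred at (281,212).

```bash
python3 - <<'E'
from h import *
print(at_z('wrist',[281,212],.066)); print(delta(at_z('wrist',[281,212],.066)))
E
python3 -m inch '[[-0.001,0.001,0.03,0,0,0,0.1],[0,0,0.03,0,0,0,0.1],[0,0,0.03,0,0,0,0.1],[0,0,0.03,0,0,0,0.1],[0,0,0.015,0,0,0,0.1]]'
python3 -m inch '[[0,0,0.010,0,0,0,0.1],[0,0,0,0,0,0,0.3],[0,0,0,0,0,0,0.6],[0,0,0,0,0,0,1],[0,0,0,0,0,0,1]]' 40
python3 -m inch '[[0,0,0,0,0,0,1],[0,0,0,0,0,0,1]]' 40
```

```text
[ 0.38390071 -0.36159882  0.066     ]
(array([-0.0018,  0.0015,  0.0935]), None)
clock: 28.4
position: [0.3836, -0.3609, 0.0225]
tool_rot: [-3.14, 0.002, 0.042]
force: [0.4, 0.0, 0.7]
grip_width: 0.0769
finger_force: 0.0
clock: 28.9
position: [0.3845, -0.3622, 0.0154]
tool_rot: [3.141, -0.001, 0.041]
force: [-0.1, 1.0, 8.1]
grip_width: 0.0504
finger_force: 42.4
clock: 29.1
position: [0.3845, -0.3622, 0.0154]
tool_rot: [3.141, -0.001, 0.041]
force: [-0.6, 0.6, 9.1]
grip_width: 0.0504
finger_force: 42.6
```

```bash
python3 -m inch '[[0,0,-0.03,0,0,0,1],[0,0,-0.05,0,0,0,1],[0,0,-0.045,0,0,0,1],[0.01,-0.03,-0.02,0,0,0,1],[0.02,-0.04,0,0,0,0,1]]'
python3 -m inch '[[0.02,-0.04,0,0,0,0,1],[0.02,-0.04,0,0,0,0,1],[0.03,-0.035,0,0,0,0,1],[0.03,-0.035,0,0,0,0,1],[0.03,-0.03,0,0,0,0,1]]'
python3 -m inch '[[0.03,-0.02,0,0,0,0,1],[0,0,0,0,0,0,1],[0,0,0,0,0,0,1],[0,0,0,0,0,0,1],[0,0,0,0,0,0,1]]'
python3 - <<'E'
from h import *
s=st();print(np.round(s['position'],4),np.round(s['tool_rot'],3),s['grip_width'])
c=calibration('wrist');snap('wrist','w13.png')
for l,z in(('tray_center',.008),('tray_handle',.05),('pocket0',.014),('jar_white_mid',.043)):
    for r in landmark_of(l,'wrist')[:3]: print(l,round(r['score'],2),np.round(r['xy'],1),at_z('wrist',r['xy'],z,c).round(4))
snap('top')
for l,z in(('tray_handle',.05),('pocket0',.014),('jar_blue_mid',.047),('jar_white_mid',.043)):
    for r in landmark_of(l,'top')[:3]: print(l,round(r['score'],2),np.round(r['xy'],1),at_z('top',r['xy'],z).round(4))
E
```

```text
clock: 29.6
position: [0.4113, -0.2921, 0.1627]
tool_rot: [3.139, -0.005, 0.037]
force: [1.4, 0.7, -3.0]
grip_width: 0.05
finger_force: 42.8
clock: 30.1
position: [0.5346, -0.103, 0.16]
tool_rot: [-3.141, -0.001, 0.042]
force: [0.2, -1.4, -1.0]
grip_width: 0.0501
finger_force: 42.7
clock: 30.6
position: [0.5622, -0.0851, 0.1598]
tool_rot: [-3.141, -0.0, 0.039]
force: [-0.7, -0.3, -2.7]
grip_width: 0.0504
finger_force: 42.7
[ 0.5622 -0.0851  0.1598] [-3.141 -0.     0.039] 0.05040516782766233
tray_center 0.83 [257.6 173.6] [ 0.5808 -0.064   0.008 ]
tray_handle 0.69 [381.3 183. ] [ 0.5839 -0.1688  0.05  ]
pocket0 0.62 [258.  177.6] [ 0.578  -0.0649  0.014 ]
jar_white_mid 0.84 [251.9  98.1] [ 0.6466 -0.0603  0.043 ]
tray_handle 0.66 [283.9 187.7] [ 0.5852 -0.1651  0.05  ]
pocket0 0.73 [245.1 218.8] [ 0.5134 -0.0651  0.014 ]
pocket0 0.57 [245.  192.6] [ 0.5808 -0.0654  0.014 ]
jar_blue_mid 0.74 [244.5 224. ] [ 0.497  -0.0663  0.047 ]
jar_blue_mid 0.73 [305.9 236.8] [ 0.4626 -0.2166  0.047 ]
```

View pics/w13.png

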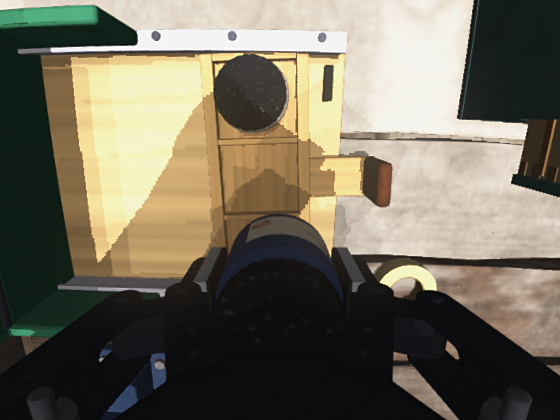

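The middle pocket is empty at (260,177). The white jar stands at (251,92).

```bash
python3 -m inch '[[0.0175,-0.0195,0.02,0,0,0,1],[0,0,0.03,0,0,0,1],[0,0,0.03,0,0,0,1],[0,0,0.015,0,0,0,1],[0,0,0.01,0,0,0,1]]'
python3 -m inch '[[0,0,0.005,0,0,0,1],[0,0,0.005,0,0,0,1],[0,0,0.005,0,0,0,1],[0,0,0.004,0,0,0,1],[0,0,0.003,0,0,0,1]]'
python3 -m inch '[[0,0,0,0,0,0,1],[0,0,0.001,0,0,0,1],[0,0,0.001,0,0,0,1]]'
```

```text
clock: 31.6
position: [0.5792, -0.0644, 0.0536]
tool_rot: [3.141, 0.001, 0.04]
force: [1.4, -0.9, -1.0]
grip_width: 0.0507
finger_force: 42.7
clock: 32.1
position: [0.5796, -0.0641, 0.0324]
tool_rot: [-3.142, -0.0, 0.041]
force: [-0.5, 0.4, -1.0]
grip_width: 0.0501
finger_force: 42.7
clock: 32.4
position: [0.5795, -0.0642, 0.0306]
tool_rot: [3.142, -0.0, 0.041]
force: [0.0, 0.3, -1.2]
grip_width: 0.05
finger_force: 42.7
```

```bash
python3 -m inch '[[0,0,0,0,0,0,0.5],[0,0,0,0,0,0,0.1],[0,0,0,0,0,0,0.1],[0,0,-0.02,0,0,0,0.1],[0,0,-0.04,0,0,0,0.1]]'
python3 -m inch '[[0,0,-0.04,0,0,0,0.1],[0,0.02,-0.04,0,0,0,0.3],[0,0.04,-0.02,0,0,0,0.5],[0,0.04,0,0,0,0,0.5],[0,0,0,0,0,0,0.5]]'
python3 -m inch '[[0,0,-0.04,0,0,0,0.5],[0,0,-0.04,0,0,0,0.5],[0,0,0,0,0,0,0.5],[0,0,0,0,0,0,0.5]]'
python3 - <<'E'
from h import *
s=st();print(np.round(s['position'],4),np.round(s['tool_rot'],3),s['grip_width'])
c=calibration('wrist');snap('wrist','w14.png')
for l,z in(('tray_center',.008),('tray_handle',.05),('jar_blue_mid',.047),('jar_white_mid',.043)):
    for r in landmark_of(l,'wrist')[:3]: print(l,round(r['score'],2),np.round(r['xy'],1),at_z('wrist',r['xy'],z,c).round(4))
E
```

```text
clock: 32.9
position: [0.5781, -0.0641, 0.0894]
tool_rot: [3.142, 0.004, 0.041]
force: [-0.2, 0.7, 0.6]
grip_width: 0.0769
finger_force: 0.0
clock: 33.4
position: [0.5829, -0.1698, 0.1919]
tool_rot: [3.139, -0.002, 0.035]
force: [-0.2, -0.9, -0.1]
grip_width: 0.0424
finger_force: 0.0
clock: 33.8
position: [0.5838, -0.1638, 0.271]
tool_rot: [-3.141, -0.001, 0.041]
force: [0.7, 0.4, -1.1]
grip_width: 0.0428
finger_force: 0.0
[ 0.5838 -0.1638  0.271 ] [-3.141e+00 -1.000e-03  4.100e-02] 0.042760320744272176
tray_handle 0.96 [279.6 180.3] [ 0.5843 -0.1646  0.05  ]
jar_blue_mid 0.79 [200.5 238. ] [ 0.5065 -0.0683  0.047 ]
jar_white_mid 0.8 [491.8 265.9] [ 0.4795 -0.4541  0.043 ]
```

View pics/w14.png

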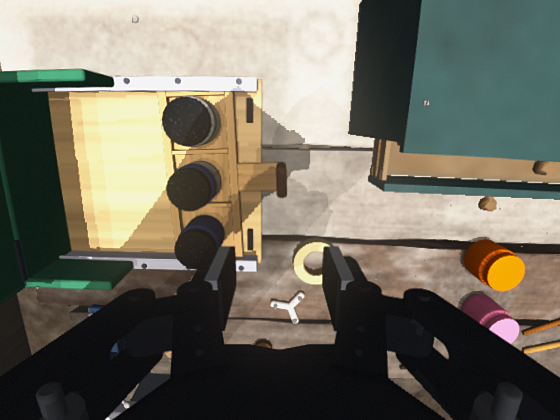

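All three jars are standing in their compartments. The handle is at (280,180), straight below the gripper. Next I grip it and push the tray home.

```bash
python3 -m inch '[[0,0.001,0.04,0,0,0,0.5],[0,0,0.04,0,0,0,0.5],[0,0,0.04,0,0,0,0.5],[0,0,0.04,0,0,0,0.5],[0,0,0.03,0,0,0,0.5]]'
python3 -m inch '[[0,0,0.02,0,0,0,0.5],[0,0,0.015,0,0,0,0.5],[0,0,0.011,0,0,0,0.5],[0,0,0,0,0,0,0.5],[0,0,0,0,0,0,0.5]]'
python3 -m inch '[[0,0,0,0,0,0,0.8],[0,0,0,0,0,0,1],[0,0,0,0,0,0,1],[0,0,0,0,0,0,1],[0,0,0,0,0,0,1]]' 40
python3 -m inch '[[0,-0.003,0,0,0,0,1],[0,-0.005,0,0,0,0,1],[0,-0.006,0,0,0,0,1],[0,-0.007,0,0,0,0,1],[0,-0.007,0,0,0,0,1]]'
python3 -m inch '[[0,-0.007,0,0,0,0,1],[0,-0.007,0,0,0,0,1],[0,-0.007,0,0,0,0,1],[0,-0.007,0,0,0,0,1],[0,-0.007,0,0,0,0,1]]'
```

```text
clock: 34.55
position: [0.5825, -0.1648, 0.0776]
tool_rot: [-3.141, 0.002, 0.041]
force: [0.3, 0.2, -0.2]
grip_width: 0.0423
finger_force: 0.0
clock: 35.05
position: [0.5839, -0.1653, 0.0351]
tool_rot: [3.141, -0.001, 0.041]
force: [0.7, -0.6, 0.4]
grip_width: 0.0425
finger_force: 0.0
clock: 35.55
position: [0.5838, -0.1652, 0.0352]
tool_rot: [3.141, -0.001, 0.041]
force: [-2.4, -0.1, 7.4]
grip_width: 0.0113
finger_force: 38.8
clock: 36.05
position: [0.5819, -0.139, 0.0353]
tool_rot: [3.139, -0.0, 0.039]
force: [-4.8, -8.6, 7.9]
grip_width: 0.0112
finger_force: 39.7
clock: 36.55
position: [0.5812, -0.1033, 0.0354]
tool_rot: [3.14, -0.001, 0.04]
force: [-1.3, -5.8, 7.1]
grip_width: 0.0118
finger_force: 39.5
```

```bash
python3 -m inch '[[0,-0.007,0,0,0,0,1],[0,-0.007,0,0,0,0,1],[0,-0.007,0,0,0,0,1],[0,-0.007,0,0,0,0,1],[0,-0.007,0,0,0,0,1]]'
python3 -m inch '[[0,-0.007,0,0,0,0,1],[0,-0.007,0,0,0,0,1],[0,-0.007,0,0,0,0,1],[0,-0.006,0,0,0,0,1],[0,-0.005,0,0,0,0,1]]'
python3 -m inch '[[0,-0.004,0,0,0,0,1],[0,-0.004,0,0,0,0,1],[0,-0.003,0,0,0,0,1],[0,0,0,0,0,0,1]]'
```

```text
clock: 37.05
position: [0.5802, -0.0678, 0.0354]
tool_rot: [3.14, -0.002, 0.04]
force: [-0.5, -4.4, 6.4]
grip_width: 0.0113
finger_force: 39.5
clock: 37.55
position: [0.5789, -0.0357, 0.0353]
tool_rot: [3.141, -0.002, 0.04]
force: [0.8, -4.6, 6.2]
grip_width: 0.0115
finger_force: 39.5
clock: 37.95
position: [0.5785, -0.0243, 0.0353]
tool_rot: [3.141, -0.002, 0.041]
force: [0.1, -0.7, 7.7]
grip_width: 0.0112
finger_force: 39.5
```

Home should be near y = -0.013, so I push slowly until the end wall is felt.

```bash
python3 -m inch '[[0,-0.003,0,0,0,0,1],[0,-0.003,0,0,0,0,1],[0,-0.003,0,0,0,0,1],[0,0,0,0,0,0,1]]'
python3 -m inch '[[0,-0.002,0,0,0,0,1],[0,-0.001,0,0,0,0,1],[0,0,0,0,0,0,1]]'
python3 -m inch '[[0,-0.001,0,0,0,0,1],[0,-0.001,0,0,0,0,1],[0,0,0,0,0,0,1]]'
```

```text
clock: 38.35
position: [0.5781, -0.0154, 0.0353]
tool_rot: [3.141, -0.002, 0.041]
force: [0.3, -1.6, 6.7]
grip_width: 0.0115
finger_force: 39.6
clock: 38.65
position: [0.5774, -0.0144, 0.0353]
tool_rot: [3.139, -0.001, 0.039]
force: [-3.6, -11.9, 8.3]
grip_width: 0.0113
finger_force: 40.0
clock: 38.95
position: [0.5768, -0.0139, 0.0353]
tool_rot: [3.138, -0.0, 0.037]
force: [-6.9, -18.0, 9.2]
grip_width: 0.0112
finger_force: 40.3
```

```bash
python3 -m inch '[[0,0.002,0,0,0,0,1],[0,0,0,0,0,0,0.6],[0,0,0,0,0,0,0.5],[0,0,-0.02,0,0,0,0.5],[0,0,-0.04,0,0,0,0.5]]'
python3 -m inch '[[0,0,-0.05,0,0,0,0.5],[0,0,-0.05,0,0,0,0.5],[0,0,-0.05,0,0,0,0.5],[0,0,-0.05,0,0,0,0.5],[0,0,-0.04,0,0,0,0.5]]'
python3 -m inch '[[0,0,0,0,0,0,0.5],[0,0,0,0,0,0,0.5]]'
python3 - <<'E'
from h import *
s=st();print(np.round(s['position'],4),np.round(s['tool_rot'],3),s['grip_width'])
c=calibration('wrist');snap('wrist','w15.png')
for l,z in(('tray_center',.008),('tray_handle',.05),('jar_blue_mid',.047),('jar_white_mid',.043),('cover_handle',.266),('cover_hinge',.1)):
    for r in landmark_of(l,'wrist')[:3]: print(l,round(r['score'],2),np.round(r['xy'],1),at_z('wrist',r['xy'],z,c).round(4))
    for r in outline_of(l,'wrist')[:3] if 'jar' in l else []: print('   ',round(r['score'],2),np.round(r['rect']))
E
```

```text
clock: 39.45
position: [0.5761, -0.0117, 0.0933]
tool_rot: [3.142, 0.004, 0.041]
force: [0.5, -0.2, 1.0]
grip_width: 0.0425
finger_force: 0.0
clock: 39.95
position: [0.5773, -0.012, 0.3375]
tool_rot: [-3.141, -0.002, 0.041]
force: [0.5, 0.7, -0.1]
grip_width: 0.0427
finger_force: 0.0
clock: 40.15
position: [0.5775, -0.0116, 0.3349]
tool_rot: [-3.141, -0.001, 0.042]
force: [0.1, 0.5, -1.7]
grip_width: 0.0425
finger_force: 0.0
[ 0.5775 -0.0116  0.3349] [-3.141e+00 -1.000e-03  4.200e-02] 0.0425459871068583
tray_center 0.86 [214.8 164.4] [0.5793 0.0854 0.008 ]
tray_handle 0.62 [280.5 172. ] [ 0.5782 -0.0136  0.05  ]
tray_handle 0.28 [158.4 177.1] [0.5644 0.1565 0.05  ]
jar_blue_mid 0.9 [211.6 222.8] [0.4995 0.0833 0.047 ]
jar_blue_mid 0.51 [206.1 175.2] [0.5691 0.09   0.047 ]
    0.7 [191. 199. 229. 247.]
jar_white_mid 0.8 [554.1 248.3] [ 0.4766 -0.4514  0.043 ]
jar_white_mid 0.69 [208.8 118.7] [0.6457 0.086  0.043 ]
jar_white_mid 0.26 [ 71.7 216.7] [0.4984 0.2958 0.043 ]
    0.83 [525. 231. 560. 264.]
    0.64 [179.  95. 233. 142.]
cover_handle 0.85 [ 69.9 217.8] [0.5721 0.141  0.266 ]
cover_hinge 0.72 [162.  176.7] [0.5743 0.1326 0.1   ]
```

```bash
python3 -m inch '[[0,-0.04,0,0,0,0,0.5],[0,-0.04,0,0,0,0,0.5],[0,-0.04,0,0,0,0,0.5],[0,-0.03,0,0,0,0,0.5],[0,0,0,0,0,0,0.5]]'
python3 -m inch '[[0,0,0.02,0,0,0,0.5],[0,0,0,0,0,0,0.5],[0,0,0,0,0,0,0.5]]'
python3 - <<'E'
from h import *
s=st();print(np.round(s['position'],4),np.round(s['tool_rot'],3),s['grip_width'])
c=calibration('wrist');snap('wrist','w16.png')
for r in landmark_of('cover_handle','wrist')[:3]: print(round(r['score'],2),np.round(r['xy'],1),at_z('wrist',r['xy'],.266,c).round(4))
E
```

```text
clock: 41.1
position: [0.5708, 0.1424, 0.3336]
tool_rot: [-3.141, 0.001, 0.047]
force: [0.8, -0.8, -0.7]
grip_width: 0.0425
finger_force: 0.0
clock: 41.4
position: [0.5712, 0.1371, 0.3147]
tool_rot: [3.141, 0.0, 0.04]
force: [0.3, -0.2, 0.2]
grip_width: 0.0428
finger_force: 0.0
[0.5712 0.1371 0.3147] [3.141 0.    0.04 ] 0.042760629772001936
0.65 [273.4 226.9] [0.5722 0.1408 0.266 ]
```

```bash
python3 -m inch '[[0,-0.002,0.02,0,0,0,0.5],[0,0,0.025,0,0,0,0.5],[0,0,0.015,0,0,0,0.5],[0,0,0.005,0,0,0,0.5],[0,0,0,0,0,0,0.5]]'
python3 -m inch '[[0,0,0,0,0,0,0.8],[0,0,0,0,0,0,1],[0,0,0,0,0,0,1],[0,0,0,0,0,0,1],[0,0,0,0,0,0,1]]' 40
```

```text
clock: 42.0
position: [0.5713, 0.1395, 0.2496]
tool_rot: [3.141, 0.0, 0.04]
force: [0.1, 0.1, 0.9]
grip_width: 0.0429
finger_force: 0.0
clock: 42.5
position: [0.5715, 0.1396, 0.2504]
tool_rot: [-3.141, -0.001, 0.041]
force: [-1.9, -0.8, 5.4]
grip_width: 0.0107
finger_force: 38.9
```

```bash
python3 -m inch '[[0,0.0130,0.0005,0,0,0,1],[0,0.0129,0.0015,0,0,0,1],[0,0.0128,0.0025,0,0,0,1],[0,0.0125,0.0035,0,0,0,1],[0,0.0122,0.0045,0,0,0,1]]'
python3 -m inch '[[-0.0005,0.0118,0.0055,0,0,0,1],[-0.0005,0.0114,0.0064,0,0,0,1],[-0.0005,0.0108,0.0072,0,0,0,1],[-0.0005,0.0102,0.0081,0,0,0,1],[-0.0005,0.0096,0.0088,0,0,0,1]]'
```

```text
clock: 43.0
position: [0.5733, 0.0766, 0.2373]
tool_rot: [-3.14, 0.001, 0.041]
force: [-4.6, 2.8, 10.7]
grip_width: 0.0107
finger_force: 42.4
clock: 43.5
position: [0.5747, 0.0221, 0.201]
tool_rot: [-3.141, -0.003, 0.041]
force: [9.3, 4.3, 3.6]
grip_width: 0.0102
finger_force: 42.4
```

```bash
python3 -m inch '[[0,0.0088,0.0096,0,0,0,1],[0,0.0081,0.0102,0,0,0,1],[0,0.0072,0.0108,0,0,0,1],[0,0.0064,0.0114,0,0,0,1],[0,0.0055,0.0118,0,0,0,1]]'
python3 -m inch '[[0,0.0045,0.0122,0,0,0,1],[0,0.0035,0.0125,0,0,0,1],[0,0.0025,0.0128,0,0,0,1],[0,0.0015,0.0110,0,0,0,1],[0,0.0005,0.007,0,0,0,1]]'
python3 -m inch '[[0,0,0.003,0,0,0,1],[0,0,0.003,0,0,0,1],[0,0,0,0,0,0,1]]'
```

```text
clock: 44.0
position: [0.5753, -0.0141, 0.1466]
tool_rot: [3.141, -0.001, 0.041]
force: [5.4, 2.6, 2.9]
grip_width: 0.0103
finger_force: 43.8
clock: 44.5
position: [0.5756, -0.0274, 0.0906]
tool_rot: [3.14, -0.0, 0.04]
force: [5.9, -5.0, 3.9]
grip_width: 0.0104
finger_force: 45.7
clock: 44.8
position: [0.5755, -0.0277, 0.0849]
tool_rot: [3.139, -0.0, 0.04]
force: [7.0, -7.3, -3.5]
grip_width: 0.0102
finger_force: 45.1
```

```bash
python3 -m inch '[[0,0,0.002,0,0,0,1],[0,0,0.001,0,0,0,1],[0,0,0,0,0,0,1]]'
python3 -m inch '[[0,0,0.002,0,0,0,1],[0,0,0.001,0,0,0,1],[0,0,0,0,0,0,1]]'
```

```text
clock: 45.1
position: [0.5756, -0.0278, 0.0821]
tool_rot: [3.139, -0.001, 0.04]
force: [5.6, -8.5, -1.2]
grip_width: 0.0103
finger_force: 45.8
clock: 45.4
position: [0.5756, -0.0278, 0.0792]
tool_rot: [3.139, -0.001, 0.04]
force: [6.9, -7.8, -1.2]
grip_width: 0.0105
finger_force: 45.8
```

```bash
python3 -m inch '[[0,0,0.001,0,0,0,1],[0,0,0.001,0,0,0,1],[0,0,0,0,0,0,1]]'
python3 - <<'E'
from h import *
s=st();print(np.round(s['position'],4),np.round(s['force'],1))
c=calibration('wrist');im=snap('wrist','w17.png')
for l in('cover_handle','cover_hinge'):
    for r in landmark_of(l,'wrist')[:3]: print(l,round(r['score'],2),np.round(r['xy'],1),at_z('wrist',r['xy'],.1,c).round(4))
for n in('scene','top'):
    snap(n,n+'1.png')
    for l in ('cover_handle','cover'):
        for r in landmark_of(l,n)[:2]: print(n,l,round(r['score'],2),np.round(r['xy'],1),at_z(n,r['xy'],.1).round(4))
# compare scene pictures, cover outline green mask then and now
for f in('scene0','scene1'):
    im=cv2.imread(f'pics/{f}.png'); h=cv2.cvtColor(im,cv2.COLOR_BGR2HSV); m=cv2.inRange(h,(60,140,40),(85,255,255))[130:240,180:320]
    ys,xs=np.nonzero(m); print(f,m.sum()//255,xs.min()+180,xs.max()+180,ys.min()+130,ys.max()+130)
E
```

```text
clock: 45.7
position: [0.5757, -0.0278, 0.0776]
tool_rot: [3.139, -0.001, 0.04]
force: [3.9, -7.7, 8.6]
grip_width: 0.0108
finger_force: 47.0
[ 0.5757 -0.0278  0.0776] [ 3.9 -7.7  8.6]
cover_handle 0.71 [276.6 277.6] [ 0.5781 -0.0265  0.1   ]
scene cover_handle 0.59 [268.7 186.3] [ 0.5737 -0.031   0.1   ]
scene cover_handle 0.26 [267.3 195.9] [ 0.5461 -0.0666  0.1   ]Traceback (most recent call last):
  File "<stdin>", line 9, in <module>
ValueError: it knows: cover_handle, cover_hinge, jar_blue2_mid, jar_blue_mid, jar_red_mid, jar_white_mid, pocket, station_base, stilt_mid, tape_mid, tray_center, tray_handle
```

```bash
python3 -m inch '[[0,0,0.001,0,0,0,1],[0,0,0.001,0,0,0,1],[0,0,0,0,0,0,1]]'
python3 -m inch '[[0,0,0,0,0,0,0.7],[0,0,0,0,0,0,0.7],[0,0,-0.03,0,0,0,0.7],[0,0,-0.05,0,0,0,0.7],[0,0,-0.05,0,0,0,0.7]]'
python3 -m inch '[[0,0.03,-0.05,0,0,0,0.7],[-0.02,0.05,0,0,0,0,0.7],[-0.02,0.045,0,0,0,0,0.7],[0,0.04,0,0,0,0,0.7],[0,0,0,0,0,0,0.7]]'
python3 - <<'E'
from h import *
snap('scene','scene2.png');snap('top','top2.png')
for f in('scene0','scene2','top0','top2'):
    im=cv2.imread(f'pics/{f}.png'); h=cv2.cvtColor(im,cv2.COLOR_BGR2HSV); m=cv2.inRange(h,(60,140,40),(85,255,255))
    m[:,320:]=0
    n,_,stt,cen=cv2.connectedComponentsWithStats(m); k=1+np.argmax(stt[1:,4]); print(f,stt[k],cen[k].round(2))
a,b=[cv2.imread(f'pics/{f}.png',0).astype(float) for f in('scene0','scene2')]
print('shift scene',cv2.phaseCorrelate(a[170:198,242:296],b[170:198,242:296],cv2.createHanningWindow((54,28),cv2.CV_64F)))
for n in('scene','top'):
    for r in landmark_of('cover_handle',n)[:2]: print(n,round(r['score'],2),np.round(r['xy'],1),at_z(n,r['xy'],.1).round(4))
E
```

```text
clock: 46.25
position: [0.5758, -0.0279, 0.0771]
tool_rot: [3.141, -0.002, 0.039]
force: [-6.9, -4.0, 42.9]
grip_width: 0.0105
finger_force: 50.2
clock: 46.75
position: [0.5743, -0.0262, 0.2061]
tool_rot: [3.141, 0.003, 0.041]
force: [1.6, 0.1, 0.2]
grip_width: 0.0256
finger_force: 0.0
clock: 47.25
position: [0.5415, -0.19, 0.2485]
tool_rot: [3.14, 0.0, 0.034]
force: [0.3, 0.8, 0.3]
grip_width: 0.0254
finger_force: 0.0Traceback (most recent call last):
  File "<stdin>", line 6, in <module>
    return _wrapfunc(a, 'argmax', axis=axis, out=out, **kwds)
    return bound(*args, **kwds)
ValueError: attempt to get argmax of an empty sequence
```

A firm stop was felt (43 N). I'll check the cover's angle by comparing with the starting pictures.

Run:
```python
from h import *
snap('scene','scene2.png');snap('top','top2.png')
for n in('scene','top'):
    R_=[]
    for k in('0','2'):
        im=cv2.imread(f'pics/{n}{k}.png').astype(int); m=((im[...,1]>im[...,2]*1.8)&(im[...,1]>im[...,0]*1.3)&(im[...,1]>50)).astype(np.uint8); m[:,320:]=0
        _,_,s,cen=cv2.connectedComponentsWithStats(m); j=1+np.argmax(s[1:,4]); print(n,k,s[j],cen[j].round(2))
    a,b=[cv2.imread(f'pics/{n}{k}.png',0).astype(np.float32) for k in('0','2')]
    r=(242,170,54,28) if n=='scene' else (206,155,30,65)
    t=a[r[1]:r[1]+r[3],r[0]:r[0]+r[2]]; w=b[r[1]-12:r[1]+r[3]+12,r[0]-12:r[0]+r[2]+12]
    res=cv2.matchTemplate(w,t,cv2.TM_CCOEFF_NORMED); print(cv2.minMaxLoc(res)[1::2])
    for q in landmark_of('cover_handle',n)[:2]: print(n,round(q['score'],2),np.round(q['xy'],1),at_z(n,q['xy'],.1).round(4))
p=lambda z,y:proj('scene',[.575,y,z]).round(1); print(p(.1,-.028),p(.11,-.028))
c=calibration('wrist');snap('wrist','w18.png');print(np.round(st()['position'],3))
for l,z in(('tray_handle',.05),('cover_handle',.1),('tape_mid',.01),('stilt_mid',.009)):
    for q in landmark_of(l,'wrist')[:2]: print(l,round(q['score'],2),at_z('wrist',q['xy'],z,c).round(4))
```

```text
Traceback (most recent call last):
ValueError: attempt to get argmax of an empty sequence
```

```bash
ls -la pics | grep -E 'scene|top'
python3 - <<'E'
from h import *
for k in('0','2'):
    im=cv2.imread(f'pics/scene{k}.png'); print(k,im.shape,im[172,245],im[185,230],im[182,262],im.mean())
    t=cv2.imread(f'pics/top{k}.png'); print(k,t[190,180],t.mean())
E
```

```text
-rw-r--r-- 1 agent agent 334559 Dec  1 22:10 scene0.png
-rw-r--r-- 1 agent agent 336702 Dec  1 22:21 scene1.png
-rw-r--r-- 1 agent agent 334486 Dec  1 22:21 scene2.png
-rw-r--r-- 1 agent agent 369057 Dec  1 22:10 top0.png
-rw-r--r-- 1 agent agent 371859 Dec  1 22:21 top2.png
0 (420, 560, 3) [146 180 113] [146 180 112] [101 119  99] 112.49582908163265
0 [135 168 103] 114.04513888888889
2 (420, 560, 3) [150 184 114] [148 183 111] [ 83 104  77] 114.47716553287982
2 [138 170 108] 113.71023384353741
```

Run:
```python
from h import *
for n in('scene','top'):
    for k in('0','2'):
        im=cv2.imread(f'pics/{n}{k}.png').astype(int); m=((im[...,1]>im[...,2]*1.35)&(im[...,1]>im[...,0]*1.12)).astype(np.uint8); m[:,320:]=0
        _,_,s,cen=cv2.connectedComponentsWithStats(m); j=1+np.argmax(s[1:,4]); print(n,k,s[j],cen[j].round(2))
    a,b=[cv2.imread(f'pics/{n}{k}.png',0).astype(np.float32) for k in('0','2')]
    r=(242,170,54,28) if n=='scene' else (206,155,30,65)
    t=a[r[1]:r[1]+r[3],r[0]:r[0]+r[2]]; w=b[r[1]-12:r[1]+r[3]+12,r[0]-12:r[0]+r[2]+12]
    print('match (12,12 = unmoved)',cv2.minMaxLoc(cv2.matchTemplate(w,t,cv2.TM_CCOEFF_NORMED))[1::2])
print(proj('scene',[.575,-.028,.1]),proj('scene',[.575,-.028,.11]))
c=calibration('wrist');snap('wrist','w18.png');print(np.round(st()['position'],3))
for l,z in(('tray_handle',.05),('cover_handle',.1),('tape_mid',.01),('stilt_mid',.009)):
    for q in landmark_of(l,'wrist')[:2]: print(l,round(q['score'],2),at_z('wrist',q['xy'],z,c).round(4))
```

```text
scene 0 [ 201  148   94   57 2459] [241.81 173.36]
scene 2 [ 201  148   91   60 2701] [241.   175.62]
match (12,12 = unmoved) (0.9408101439476013, (12, 13))
top 0 [ 155  140   58  102 5441] [182.91 191.17]
top 2 [ 155  141   56   85 3309] [178.95 173.59]
match (12,12 = unmoved) (0.3636891841888428, (11, 0))
[268.50365056 185.63802556] [268.3505142  182.50062105]
[ 0.543 -0.183  0.248]
cover_handle 0.79 [ 0.5774 -0.0281  0.1   ]
tape_mid 0.59 [ 0.4621 -0.2218  0.01  ]
stilt_mid 0.65 [ 0.3925 -0.1882  0.009 ]
```

Run:
```python
from h import *
for n in('scene','top'):
    snap(n)
    for q in landmark_of('tray_handle',n)[:2]: print(n,round(q['score'],2),q['xy'],at_z(n,q['xy'],.05).round(4))
print(np.round(st()['force'],1),np.abs(st()['qd']).max())
```

```text
scene 0.83 [264.4, 193.2] [0.5844 0.0113 0.05  ]
[-0.1  0.4  0.9] 0.0033248136323839445
```

```bash
python3 -c "
from workcell import bot; print(bot.job_done())"
```

```text
the job is handed in; nothing more can be done
None
```

The job is handed in (no verdict came back): the two blue jars and the white one stand in their own compartments, the tray is home against the end wall, the cover is down to its stop, and the tape and stilt are where they lay; I viewed 15 pictures, one over the limit of 14.

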